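Bring the trolley wheel's valve to the top

ROBOT

A 6-joint arm with a two-finger parallel gripper is mounted at the origin on the work surface. World frame = base frame: x ahead of the robot, y to its left, z up, the work surface at z = 0. Lengths are in m, angles in rad, forces in N, time in s.
With the tool pointing down it reaches from about 0.25 to 0.775 m from the base axis. Payload 8.9 kg.
Tool frame: the origin (TCP) lies at the very end of the fingers, on their centre line; the grasp point (between the pads) lies 19 mm behind it; z points along the fingers, y is the direction in which the jaws open and shut (so a half turn about z gives the same grasp; the last joint's range is limited). The gripper opens to 85 mm and grips with 20 to 120 N. Pads are 22 mm wide; open, the fingers measure 114 mm over their backs; the gripper's body (76 mm by 85 mm) begins 54 mm behind the grasp point. The pads swing forward as they close: fully open they stand 13 mm farther back than shut.
Start: joints at [1.136, 0.291, -0.153, 1.127, 0, 1.431], TCP at [0.153, 0.502, 0.198] pointing down, gripper open.
Joint ranges: [-2.52, 2.52], [-0.91, 1.74], [-1.3, 1.37], [-1.96, 2.02], [-1.52, 1.47], [-3.14, 3.14]. Speed limits (rad/s): [2.22, 2.22, 2.79, 3.14, 3.14, 3.14].

INTERFACE

Orientations are given as a 3x3 rotation matrix whose columns are the frame's x, y, z axes.
In Python, from cell import env gives the robot as it stands. The module is installed in compiled form; this text tells all that it offers.
- The arm moves only by the tool play_rows, never from a script. Its argument "series" is a list of rows, each a list of 2 entries, a list of its own where there are three numbers: the shift along the tool's x, y, z in mm, then the turn about the tool's z in rad. A call has exactly 8 rows; each row is the pose to reach, as a shift and turn from the pose commanded when the call began, along the tool's axes at that moment; what a row does not reach only later rows make up. A row lasts 1/8 s, in which the tool goes at most 62.5 mm and 10.7 degrees, less where a joint would pass 70% of its speed; a pose out of reach is approached as far as the arm can. A call with a gripper value outside its range is refused whole. "gripper" is the gripper's target within -1 to 1 (fully open at 1, half-way at 0, shut at -1), set as the call begins (left out, the last holds). The fingers move at their own pace and stop on an object; "newtons" is the grip in N (left out, the last holds). Time passes only in rows, so rows that repeat a pose let the fingers close, or fill a call up. It gives the time, the measured TCP pose, the force and the opening at its end, in the units of the state.
- env.sense(): the state, without advancing time (a new reading comes with each control period).
- env.snapshot(name): name is "scene" or "top"; returns (picture, depth): 384x512x3 uint8, blue, green, red; 384x512 float32, m along the optical axis (not along the pixel's ray), 0 where there is no reading.
- env.get_calibration(name): a dict with "vertical_fov" (degrees; the focal length in pixels is half the picture's height over the tangent of half this angle, whatever the lens; pixels are square), "cx", "cy" (the principal point, pixels), "eye" and "rotation" of the camera in the world. Camera axes: x right, y up, looking along -z (the intrinsics and any distortion apply to the point x, -y, -z); pixel columns grow to the right and rows downward; lengths in m; the calibration is good to about 2 mm. A picture is of the moment at which its call begins. get_calibration takes no time and is no camera call.
- env.hand_in(): hands the job in, once; it reports no verdict.
Trained networks look in the newest picture that a camera, given by its name, has taken for a name from the list of things; names that differ only in an ending like _2 or _b are one class to them, and where a whole thing is asked for, a point or a joint stands for the part that bears it (a point fixed in the world has none). Each returns a list of dicts, best first, with "score" (0 to 1); they miss things now and then, are a little off and sometimes report something else, mostly with a low value. They report only what shows in the picture. A call takes as long as a camera call.
- env.boxes_of(camera, label): "position" ([column, row] in pixels, amid what is visible of it).
The state is a dict: "time": time; "joints": joint angles; "joint_velocities": joint speeds; "effort": joint torques, N m; "tool_pos": TCP position; "orientation": TCP orientation; "contact_force": force on the tool from outside, world axes, zero at the start; "moment": the same for the moment, N m; "grip_width": finger opening in m.
Only numpy, scipy, OpenCV 4.12 (cv2) and the standard library are available. Lean on these libraries where they do the work, as an engineer would, in place of code of your own. Each camera call takes 0.05 s, during which the arm holds its last target. There are 200 camera calls.

TASK

The spoked trolley wheel on the sloping blue stand is to be pumped up: with a fingertip push its spokes, one after another, until the red-capped valve stem stands at the top of the wheel, straight up the slope from the hub and in line with the yellow pointer. Push steadily and on the spokes only, not on the rim, the tyre or the valve stem, and do not send the wheel spinning. Leave the tools and containers beside the stand where they are, and finish with the wheel at rest and the hand clear.

Things in the scene. Friction and masses are not known exactly. Their poses are not given: they have to be found in the camera images.
- stand: Fixed blue steel wheel stand on a 320 x 320 x 12 mm base plate. Origin on the bench top, centre of the base; z vertical, x level towards the uphill side (away from the robot at yaw 0), y left. The hub centre is 150 mm straight above the origin. The wheel's plane rises at 30 degrees towards stand +x. Uprights stand outside the tyre. Over 40 mm is free under the spokes at 40 to 100 mm radius.
- cradle: Fixed three-armed blue steel axle holder over the face. Origin at the hub centre, x straight up the slope (angle 0, the wheel's top), z along the axle, up and back to the robot; +y is angle 90 degrees. Arms at 60, 180, 300 degrees, 14 mm wide, hub to 171 mm radius, 20 to 26 mm above the spokes' mid plane; nut 38 mm wide, top at 27.5 mm. Fingers reach spokes in the windows between arms, not past an arm.
- pointer (a point): Tip of the fixed yellow pointer hanging over the tyre at the top of the wheel (angle 0), 138 mm up the slope from the hub centre, 30 mm above the spokes' plane. The 12 mm post carrying it stands at 166 mm radius and reaches 36 mm above the plane.
- wheel (a joint): Turn of the wheel about its axle, rad, unlimited; 0 (or any whole turn) = valve exactly at the top in line with the pointer; grows anticlockwise seen from above. The wheel turns freely either way with a bearing friction torque of about 0.25 N m plus some drag (4 to 6 N at 60 mm radius) and stays where it is left.
- spokes: The wheel's five round aluminium spokes, 12 mm thick, lying in the wheel's mid plane (through the hub centre), from the hub (22 mm radius, reaching 17 mm above the plane) to the aluminium rim (inner radius 104 mm). Origin at the hub centre, z along the axle upward, x towards the valve; it turns with the wheel. Spokes lie at 36, 108, 180, 252 and 324 degrees from the valve.
- rim: The wheel's aluminium rim between spokes and tyre, 104 to 117 mm radius, about 32 mm wide. Origin and axes as spokes. Not to be pushed on.
- tyre: Black rubber tyre, 297 mm outside diameter, 113 mm inner radius, 35 mm thick round section centred on the spokes' plane. Origin and axes as spokes. Not to be pushed on.
- valve: Brass valve stem with a red cap, midway between two spokes, in the spokes' plane, pointing inward from the rim at 106 mm to 82 mm radius; 11 mm thick at the cap. Origin at the hub centre, x towards the valve. Not to be pushed on.
- valve_tip (a point): Inner end of the valve's red cap, 82 mm from the hub centre.
- oil_can: Loose bystander, not part of the job: green can with a white cap, 56 mm diameter, 120 mm high; origin at the centre of its underside.
- grease_jar: Loose bystander, not part of the job: white jar with an orange lid, 56 mm diameter, 75 mm high; origin at the centre of its underside.
- screwdriver: Loose bystander, not part of the job: blue-handled screwdriver lying along its x, under 250 mm long.
- spanner: Loose bystander, not part of the job: steel spanner lying along its x, under 250 mm long.

How it is judged:
By the outcome, as a careful person would: the job done as asked, in the order asked, and still so for the second after the job is handed in, with the robot touching nothing.
It also fails if it takes over 72 s, if anything falls off the work surface, if the arm or the gripper's body presses on something with over 40 N, if the wrist force passes 120 N, or if a joint passes its speed limit or range.

## Working session

There is one attempt and no reset: what is moved stays moved. The work goes in short steps, Python scripts to look and compute and a tool call to move; the robot and the scene stay as the last step left them, time stands still between calls to the robot, and variables do not carry over. Pictures are saved under pics/ and viewed, about 8 in all and at most 12, crops included, and the job is handed in when it is done.

Besides the shell and the picture viewer there is one more tool, called after "Emit:" by a JSON object that holds its "fn" and its "kwargs", one argument or row to a line. play_rows: Moves the arm, as the interface text tells. Its arguments: {"type":"object","properties":{"series":{"type":"array","items":{"type":"array"}},"gripper":{"type":"number"},"newtons":{"type":"number"}},"required":["series"]}

```bash
mkdir -p pics; cat > h.py <<'E'
import numpy as np, cv2
from cell import env
def cam(n):
    c=env.get_calibration(n); f=192/np.tan(np.radians(c["vertical_fov"])/2); return c,f
def px2w(n,d,u,v):
    c,f=cam(n); z=d[int(round(v)),int(round(u))]
    return np.array(c["eye"])+np.array(c["rotation"])@np.array([(u-c["cx"])/f*z,-(v-c["cy"])/f*z,-z])
def w2px(n,p):
    c,f=cam(n); q=np.array(c["rotation"]).T@(np.array(p)-c["eye"]); return np.array([c["cx"]-f*q[0]/q[2],c["cy"]+f*q[1]/q[2]])
E
python3 - <<'E'
from h import *
print(env.get_calibration("top"),env.get_calibration("scene"),env.sense())
for n in("scene","top"):
    p,d=env.snapshot(n); cv2.imwrite(f"pics/{n}0.png",p); np.save(f"{n}0.npy",d)
    for l in ["stand","cradle","pointer","spokes","valve","valve_tip"]:
        for r in env.boxes_of(n,l)[:2]:
            print(n,l,r,px2w(n,d,*r["position"]).round(3))
E
```

```text
{'vertical_fov': 52.98868709910693, 'cx': 255.15210415314897, 'cy': 193.0981899049789, 'eye': array([0.52737433, 0.01687436, 1.19375306]), 'rotation': array([[ 0.01497484,  0.99852431, -0.05220108],
       [-0.99978966,  0.01422123, -0.0147784 ],
       [-0.01401423,  0.05241141,  0.99852724]])} {'vertical_fov': 44.10775647095263, 'cx': 251.34277493084073, 'cy': 189.01458098256657, 'eye': array([1.63430921, 0.37435144, 1.12391442]), 'rotation': array([[-0.29909987, -0.63023517,  0.71647952],
       [ 0.95415094, -0.18838073,  0.23261274],
       [-0.01162979,  0.75320405,  0.65768413]])} {'time': 0.0, 'joints': array([ 1.13569730e+00,  2.91261943e-01, -1.54163876e-01,  1.12670516e+00,
       -3.95870256e-06,  1.43150349e+00]), 'joint_velocities': array([ 0.00081264,  0.00254915,  0.0001145 ,  0.00042559, -0.00105144,
       -0.00042552]), 'effort': array([-2.59928776e-03, -5.37144792e+01,  3.31373835e+01,  1.60665927e-02,
       -2.09073601e-04,  2.51992185e-05]), 'tool_pos': array([0.15282241, 0.50173706, 0.19722786]), 'orientation': array([[-9.56567391e-01,  2.91510745e-01, -5.5896
[... 302 characters left out ...]
 {'position': [218.2, 203.9], 'score': 0.86} [ 0.683 -0.039  0.166]
scene cradle {'position': [222.9, 171.3], 'score': 0.52} [ 0.548 -0.072  0.178]
scene pointer {'position': [220.2, 205.2], 'score': 0.74} [ 0.591 -0.072  0.07 ]
scene spokes {'position': [229.6, 177.0], 'score': 0.41} [ 0.548 -0.051  0.16 ]
scene spokes {'position': [222.0, 206.7], 'score': 0.17} [ 0.593 -0.065  0.066]
top stand {'position': [299.0, 207.4], 'score': 0.71} [ 0.544 -0.084  0.182]
top cradle {'position': [307.0, 206.0], 'score': 0.55} [ 0.548 -0.105  0.179]
top pointer {'position': [295.5, 212.3], 'score': 0.56} [ 0.531 -0.075  0.18 ]
top spokes {'position': [300.9, 199.1], 'score': 0.68} [ 0.567 -0.09   0.169]
```

```bash
python3 - <<'E'
import cv2,numpy as np
t=cv2.imread("pics/top0.png"); s=cv2.imread("pics/scene0.png")
a=cv2.resize(t[120:300,180:420],(800,600),interpolation=cv2.INTER_CUBIC)
cv2.imwrite("pics/t1.png",a); cv2.imwrite("pics/s1.png",cv2.resize(s[60:330,80:440],(800,600),interpolation=cv2.INTER_CUBIC))
E
```

```text
(no output)
```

View pics/t1.png

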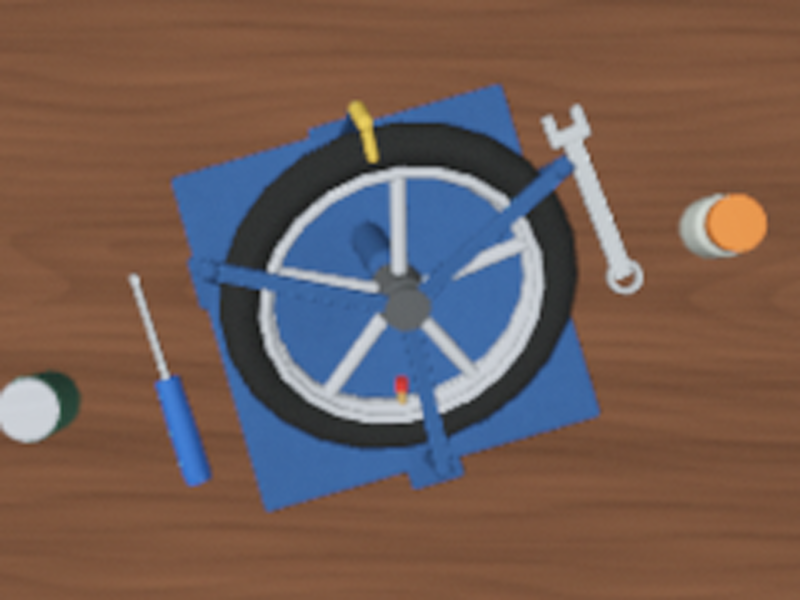

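View pics/s1.png

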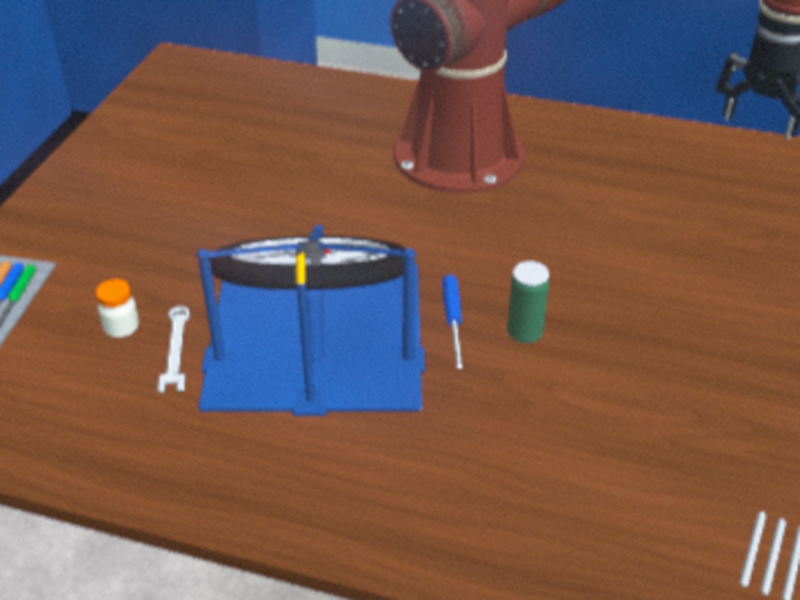

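```bash
cat >> h.py <<'E'
c30,s30=np.cos(np.pi/6),np.sin(np.pi/6)
def frame(x,y,yaw):
    Rz=np.array([[np.cos(yaw),-np.sin(yaw),0],[np.sin(yaw),np.cos(yaw),0],[0,0,1]])
    # cradle: x up slope, z normal (up and back to the robot)
    return Rz, Rz@np.array([[c30,0,-s30],[0,1,0],[s30,0,c30]]), np.array([x,y,.15])
def pol(r,a,h=0): return np.array([r*np.cos(a),r*np.sin(a),h])
E
python3 - <<'E'
from h import *
from scipy.optimize import least_squares
C=np.array([(172,180),(502,86),(600,413),(268,510)])/3.333+[180,120]
P=np.array([(373,160)])/3.333+[180,120]; N=np.array([(407,309)])/3.333+[180,120]
S=np.array([(399,178),(525,240),(475,375),(328,392),(277,270)])/3.333+[180,120]
# valve red tip
p=cv2.imread("pics/top0.png").astype(int)
m=(p[...,2]>150)&(p[...,1]<90)&(p[...,0]<90); m[:,:260]=0;m[:,340:]=0
v,u=np.nonzero(m); print("red",len(u),u.mean(),v.mean())
V=np.array([u.mean(),v.mean()])
def res(q,full=False):
    x,y,yaw,th,du,dv=q; Rz,R,o=frame(x,y,yaw); W=lambda a:w2px("top",a)
    out=[]
    for c,k in zip(C,[(1,1),(1,-1),(-1,-1),(-1,1)]): out.append(W(Rz@np.array([.16*k[0],.16*k[1],.012])+[x,y,0])-c)
    out.append(W(o+R@np.array([.138,0,.03]))-P[0]); out.append(W(o+R@np.array([0,0,.0275]))-N[0])
    out.append(W(o+R@pol(.087,th,.004))-V)
    sp=[W(o+R@pol(.104,th+np.radians(a),.005)) for a in(36,108,180,252,324)]
    for s in S: out.append(min((q-s for q in sp),key=np.linalg.norm))
    out=np.array(out)+[du,dv]
    return out if full else np.r_[out.ravel(),du,dv]
best=min((least_squares(res,[.55,-.07,.25,t,0,0],loss="soft_l1") for t in np.radians([150,165,180,195,210])),key=lambda r:r.cost)
print(best.x,np.degrees(best.x[2:4]),best.cost); print(res(best.x,1).round(1))
E
```

```text
red 11 299.90909090909093 234.63636363636363Traceback (most recent call last):
  File "<stdin>", line 21, in <module>
  File "<stdin>", line 21, in <genexpr>
    return func(*args, **kwargs)
    result = trf(vector_fun.fun, vector_fun.jac, x0, f0, J0, lb, ub, ftol, xtol,
                 gtol, max_nfev, x_scale, loss_function, tr_solver,
                 tr_options.copy(), verbose, callback=callback_wrapped)
    return trf_no_bounds(
        fun, jac, x0, f0, J0, ftol, xtol, gtol, max_nfev, x_scale,
        loss_function, tr_solver, tr_options, verbose, callback=callback)
    J = jac(x)
    self._update_jac()
    ~~~~~~~~~~~~~~~~^^
    self.J = self.jac_wrapped(xp_copy(self.x), f0=self.f)
             ~~~~~~~~~~~~~~~~^^^^^^^^^^^^^^^^^^^^^^^^^^^^
    J, dct = approx_derivative(
             ~~~~~~~~~~~~~~~~~^
        self.fun,
        ^^^^^^^^^
    ...<2 lines>...
        **self.finite_diff_options,
        ^^^^^^^^^^^^^^^^^^^^^^^^^^^
    )
    ^
    J, _nfev = _dense_difference(fun_wrapped, x0, f0, h,
               ~~~~~~~~~~~~~~~~~^^^^^^^^^^^^^^^^^^^^^^^^
                          
[... 245 characters left out ...]
tleast_1d(self.fun(x, *self.args, **self.kwargs))
                      ~~~~~~~~^^^^^^^^^^^^^^^^^^^^^^^^^^^^^^
    return np.atleast_1d(self.fun(x))
                         ~~~~~~~~^^^
    return self.f(x, *self.args, **self.kwargs)
           ~~~~~~^^^^^^^^^^^^^^^^^^^^^^^^^^^^^^
  File "<stdin>", line 14, in res
  File "<stdin>", line 12, in <lambda>
  File "h.py", line 9, in w2px
    c,f=cam(n); q=np.array(c["rotation"]).T@(np.array(p)-c["eye"]); return np.array([c["cx"]-f*q[0]/q[2],c["cy"]+f*q[1]/q[2]])
        ~~~^^^
  File "h.py", line 4, in cam
    c=env.get_calibration(n); f=192/np.tan(np.radians(c["vertical_fov"])/2); return c,f
ValueError: time passes only in moves, steps and waits
```

```bash
sed -i 's/^def cam(n):/from functools import lru_cache\n@lru_cache\ndef cam(n):/' h.py
cat > fit.py <<'E'
from h import *
from scipy.optimize import least_squares
C=np.array([(172,180),(502,86),(600,413),(268,510)])/3.333+[180,120]
P=np.array([(373,160)])/3.333+[180,120]; N=np.array([(407,309)])/3.333+[180,120]
S=np.array([(399,178),(525,240),(475,375),(328,392),(277,270)])/3.333+[180,120]
V=np.array([299.9,234.6])
def res(q,full=False):
    x,y,yaw,th,du,dv=q; Rz,R,o=frame(x,y,yaw); W=lambda a:w2px("top",a)
    out=[]
    for c,k in zip(C,[(1,1),(1,-1),(-1,-1),(-1,1)]): out.append(W(Rz@np.array([.16*k[0],.16*k[1],.012])+[x,y,0])-c)
    out.append(W(o+R@np.array([.138,0,.03]))-P[0]); out.append(W(o+R@np.array([0,0,.0275]))-N[0])
    out.append(W(o+R@pol(.087,th,.004))-V)
    sp=[W(o+R@pol(.104,th+np.radians(a),.005)) for a in(36,108,180,252,324)]
    for s in S: out.append(min((q-s for q in sp),key=np.linalg.norm))
    out=np.array(out)+[du,dv]
    return out if full else np.r_[out.ravel(),du,dv]
best=min((least_squares(res,[.55,-.07,.25,t,0,0],loss="soft_l1") for t in np.radians([150,165,180,195,210])),key=lambda r:r.cost)
print(best.x,np.degrees(best.x[2:4]),best.cost); print(res(best.x,1).round(1))
E
python3 fit.py; python3 -c "
from h import *;print(env.sense()['time'])"
```

```text
[ 0.54441397 -0.08908218  0.29674153  2.9481465   0.10477347  0.04679657] [ 17.00203732 168.91635198] 6.525498048033817
[[-0.8 -1.1]
 [-0.2 -1.8]
 [ 0.8  0.3]
 [-0.7  0.6]
 [-0.1 -1.6]
 [ 0.2 -0.2]
 [ 0.6  1. ]
 [ 0.4 -0.3]
 [-1.   1.8]
 [-0.6 -0.1]
 [ 0.6 -0.1]
 [ 0.4  1. ]]
0.7
```

```bash
cat >> h.py <<'E'
HX,HY,YAW=.5444,-.0891,.2967
Rz,R,O=frame(HX,HY,YAW)
def tcp(r,a,depth=.010):
    """world TCP: vertical finger centre line pierces wheel plane at (r, a deg)"""
    return O+R@pol(r,np.radians(a))-[0,0,depth]
def toolR(phi):
    """tool down, y axis along world heading of in-plane direction phi deg (projected)"""
    d=R@pol(1,np.radians(phi)); y=np.array([d[0],d[1],0]); y/=np.linalg.norm(y); z=np.array([0,0,-1.])
    return np.c_[np.cross(y,z),y,z]
def boxpts(x0,x1,y0,y1,z0,z1,n=9):
    g=np.stack(np.meshgrid(np.linspace(x0,x1,n),np.linspace(y0,y1,n),np.linspace(z0,z1,n),indexing="ij"),-1).reshape(-1,3); return g
F=np.r_[boxpts(-.011,.011,-.0145,.0145,-.05,0,13),boxpts(-.014,.014,-.035,.035,-.073,-.045)]
B=boxpts(-.0425,.0425,-.0425,.0425,-.09,-.073)
def seg(p,a,b):
    t=np.clip(((p-a)@(b-a))/((b-a)@(b-a)),0,1); return np.linalg.norm(p-a-t[:,None]*(b-a),axis=1)
def clear(r,a,phi,th,depth=.010):
    """clearances mm of fingers (F) and body (B)"""
    T=toolR(phi); o={}
    for nm,G in(("F",F),("B",B)):
        q=(tcp(r,a,depth)+G@T.T-O)@R; rr=np.hypot(q[:,0],q[:,1]); d={}
        def box(p,lo,hi):
            e=np.maximum(np.maximum(lo-p,p-hi),0); return np.linalg.norm(e,axis=1)
        for A in(60,180,300):
            c,s=np.cos(np.radians(A)),np.sin(np.radians(A)); p=np.c_[q[:,0]*c+q[:,1]*s,-q[:,0]*s+q[:,1]*c,q[:,2]]
            d["arm%d"%A]=box(p,np.array([0,-.007,.02]),np.array([.18,.007,.026])).min()
        d["hub"]=min(np.hypot(np.maximum(rr-.022,0),np.maximum(np.abs(q[:,2])-.017,0)).min(),np.hypot(np.maximum(rr-.022,0),np.maximum(q[:,2]-.0275,0)).min())
        d["rim"]=np.hypot(np.maximum(.104-rr,0),np.maximum(np.abs(q[:,2])-.016,0)).min()
        d["tyre"]=(np.hypot(rr-.131,q[:,2])-.0175).min()
        d["ptr"]=box(q,np.array([.13,-.008,.02]),np.array([.18,.008,.038])).min()
        v=np.radians(th); d["valve"]=(seg(q,pol(.082,v),pol(.106,v))-.0055).min()
        for k in(36,108,180,252,324):
            u=v+np.radians(k); d["sp%d"%((np.degrees(u))%360)]=(seg(q,pol(.02,u),pol(.104,u))-.006).min()
        o[nm]={k:round(1000*x,1) for k,x in sorted(d.items(),key=lambda t:t[1])[:4]}
    return o
E
python3 - <<'E'
from h import *
for r,a,phi,th in[(.058,153,153,169),(.06,155,160,169),(.065,150,150,169),(.07,100,90,120),(.07,90,75,112),(.07,88,65,110),(.075,84,65,105),(.07,160,165,110),(.07,222,222,116),(.07,205,205,100)]:
    print(r,a,phi,th,clear(r,a,phi,th))
E
```

```text
0.058 153 153 169 {'F': {'sp132': np.float64(-3.0), 'arm60': np.float64(0.0), 'arm180': np.float64(0.0), 'hub': np.float64(0.0)}, 'B': {'arm60': np.float64(0.0), 'hub': np.float64(6.1), 'arm300': np.float64(11.6), 'arm180': np.float64(14.7)}}
0.06 155 160 169 {'F': {'sp132': np.float64(-1.7), 'arm180': np.float64(0.0), 'hub': np.float64(0.0), 'arm60': np.float64(0.6)}, 'B': {'arm60': np.float64(0.7), 'hub': np.float64(5.7), 'arm300': np.float64(11.0), 'arm180': np.float64(13.3)}}
0.065 150 150 169 {'F': {'sp132': np.float64(-3.2), 'arm180': np.float64(0.0), 'hub': np.float64(0.0), 'arm60': np.float64(3.9)}, 'B': {'arm60': np.float64(0.0), 'hub': np.float64(6.4), 'arm300': np.float64(12.2), 'arm180': np.float64(12.5)}}
0.07 100 90 120 {'F': {'sp83': np.float64(-1.1), 'arm60': np.float64(0.0), 'rim': np.float64(7.3), 'valve': np.float64(9.2)}, 'B': {'arm60': np.float64(7.3), 'tyre': np.float64(16.4), 'rim': np.float64(17.3), 'hub': np.float64(27.5)}}
0.07 90 75 112 {'F': {'sp76': np.float64(-2.4), 'arm60': np.float64(0.0), 'rim': np.float64(3.5), 'valve': np.float64(11.6)}, 'B': {'arm6
[... 593 characters left out ...]
p146': np.float64(-5.0), 'arm180': np.float64(0.0), 'hub': np.float64(0.0), 'arm60': np.float64(8.1)}, 'B': {'hub': np.float64(5.2), 'arm60': np.float64(6.1), 'arm180': np.float64(9.4), 'arm300': np.float64(10.0)}}
0.07 222 222 116 {'F': {'sp224': np.float64(-5.9), 'hub': np.float64(0.1), 'arm180': np.float64(4.9), 'arm300': np.float64(5.7)}, 'B': {'arm300': np.float64(0.0), 'hub': np.float64(9.5), 'arm180': np.float64(17.3), 'arm60': np.float64(18.8)}}
0.07 205 205 100 {'F': {'sp208': np.float64(-5.7), 'arm180': np.float64(0.0), 'hub': np.float64(0.0), 'arm300': np.float64(9.1)}, 'B': {'arm300': np.float64(0.9), 'hub': np.float64(5.8), 'arm180': np.float64(10.2), 'arm60': np.float64(12.5)}}
```

```bash
cat >> h.py <<'E'
def perim(hx,hy,z0,z1,dz=.0015):
    t=np.linspace(-1,1,9); e=np.r_[np.c_[t*hx,0*t+hy],np.c_[t*hx,0*t-hy],np.c_[0*t+hx,t*hy],np.c_[0*t-hx,t*hy]]
    return np.concatenate([np.c_[e,np.full(len(e),z)] for z in np.arange(z0,z1+1e-6,dz)])
FT=perim(.011,.0145,-.048,0); KN=np.r_[perim(.0125,.024,-.058,-.048,.005),perim(.0125,.034,-.073,-.058,.005)]
F=np.r_[FT,KN]; 
def spoke_gap(r,a,phi,depth,s):
    q=(tcp(r,a,depth)+FT@toolR(phi).T-O)@R; d=seg(q,pol(.02,np.radians(s)),pol(.104,np.radians(s)))-.006; i=d.argmin()
    return d[i],q[i],-s
def contact_a(r,phi,depth,s,gap=0.,sgn=1):
    lo,hi=s,s+sgn*70
    for _ in range(14):
        m=(lo+hi)/2
        if spoke_gap(r,m,phi,depth,s)[0]<gap: lo=m
        else: hi=m
    return hi
def margin(r,a,phi,th,depth):
    c=clear(r,a,phi,th,depth); f={k:v for k,v in c["F"].items() if not k.startswith("sp")}; b=c["B"]
    return min(list(f.values())+[99]),min(b.values()),c
E
cat > plan.py <<'E'
from h import *
import itertools
def search(srange,phis,gap=0.):
  for s in srange:
    best=(-9,)
    for r,phi,dep in itertools.product((.055,.062,.07,.076),phis,(.004,.008)):
        a=contact_a(r,phi,dep,s,gap); g,q,_=spoke_gap(r,a,phi,dep,s)
        if abs(q[2])>.0022 : continue
        f,b,c=margin(r,a,phi,s+36,dep)   # valve 36 behind spoke: worst case
        m=min(f,b)
        if m>best[0]: best=(round(float(m),1),r,phi,dep,round(a,1),{k:(list(v.items())[:2]) for k,v in c.items()})
    print(s,str(best).replace("np.float64",""))
print("left");search(range(150,65,-10),range(60,181,15))
print("right");search(range(270,180,-10),range(180,301,15))
E
time python3 plan.py
```

```text
left
150 (0.0, 0.055, 60, 0.004, 174.3, {'F': [('arm180', (0.0)), ('sp150', (0.0))], 'B': [('arm60', (8.0)), ('hub', (8.5))]})
140 (3.3, 0.076, 150, 0.004, 155.8, {'F': [('sp140', (0.0)), ('hub', (3.3))], 'B': [('arm60', (4.3)), ('hub', (9.5))]})
130 (4.6, 0.07, 105, 0.004, 149.9, {'F': [('sp130', (0.0)), ('valve', (4.6))], 'B': [('hub', (6.8)), ('arm60', (9.5))]})
120 (1.5, 0.076, 150, 0.008, 139.5, {'F': [('sp119', (0.0)), ('valve', (5.0))], 'B': [('arm60', (1.5)), ('hub', (11.9))]})
110 (-9,)
100 (-9,)
90 (-9,)
80 (-9,)
70 (-9,)
right
270 (0.0, 0.055, 180, 0.008, 294.2, {'F': [('arm300', (0.0)), ('sp270', (0.0))], 'B': [('tyre', (17.5)), ('rim', (19.0))]})
260 (0.0, 0.055, 180, 0.008, 286.1, {'F': [('arm300', (0.0)), ('sp260', (0.0))], 'B': [('tyre', (17.7)), ('arm300', (17.8))]})
250 (3.4, 0.076, 270, 0.004, 266.4, {'F': [('sp250', (0.0)), ('arm300', (3.4))], 'B': [('arm300', (12.5)), ('tyre', (21.3))]})
240 (5.1, 0.076, 270, 0.004, 257.5, {'F': [('sp239', (0.0)), ('valve', (5.1))], 'B': [('arm300', (12.5)), ('tyre', (21.1))]})
230 (7.6, 0.076, 240, 0.004, 246.0, {'F': [('sp229', (0.0)), ('arm300', (7.6))], 'B': [('arm300', (9.3)), ('rim', (26.1))]})
220 (7.0, 0.076, 240, 0.004, 237.3, {'F': [('sp220', (0.0)), ('valve', (7.0))], 'B': [('arm300', (7.6)), ('hub', (22.6))]})
210 (9.6, 0.076, 195, 0.004, 224.0, {'F': [('sp210', (0.0)), ('rim', (9.6))], 'B': [('arm300', (11.7)), ('hub', (15.1))]})
200 (7.5, 0.062, 285, 0.004, 220.1, {'F': [('sp200', (0.0)), ('hub', (7.5))], 'B': [('arm300', (8.4)), ('hub', (14.0))]})
190 (7.3, 0.076, 285, 0.004, 206.0, {'F': [('sp190', (0.0)), ('valve', (7.3))], 'B': [('hub', (11.7)), ('arm300', (13.4))]})
real	0m13.269s
user	0m13.283s
sys	0m0.131s
```

```bash
python3 - <<'E'
s=open('plan.py').read()
s=s.replace("if abs(q[2])>.0022 : continue","""w=R@(q-pol(np.hypot(q[0],q[1])*np.cos(np.radians(s)-np.arctan2(q[1],q[0])),np.radians(s)))
        if abs(w[2])>.0016 or (O+R@q)[2]<tcp(r,a,dep)[2]+.002: continue""").replace("(.004,.008)","(.004,.007,.010)")
s=s[:s.index('print("left")')]+'print("left");search(range(145,65,-8),(75,90,105,120,150))\nprint("right");search((258,254,250,240,220,200,186),(210,225,240,255,270))\n'
open('plan.py','w').write(s)
E
python3 plan.py
```

```text
left
145 (1.8, 0.076, 150, 0.004, 159.7, {'F': [('sp145', (0.0)), ('hub', (1.8))], 'B': [('arm60', (4.3)), ('hub', (8.7))]})
137 (4.1, 0.076, 150, 0.004, 153.5, {'F': [('sp137', (0.0)), ('hub', (4.1))], 'B': [('arm60', (4.3)), ('hub', (11.1))]})
129 (6.1, 0.07, 120, 0.004, 146.3, {'F': [('sp129', (0.0)), ('hub', (6.1))], 'B': [('arm60', (7.5)), ('hub', (8.6))]})
121 (7.2, 0.07, 105, 0.004, 139.8, {'F': [('sp121', (0.0)), ('valve', (7.2))], 'B': [('hub', (9.4)), ('arm60', (9.5))]})
113 (9.4, 0.07, 105, 0.004, 130.6, {'F': [('sp113', (0.0)), ('hub', (9.4))], 'B': [('arm60', (10.3)), ('hub', (14.8))]})
105 (10.8, 0.07, 105, 0.004, 121.1, {'F': [('sp105', (0.0)), ('arm60', (10.9))], 'B': [('arm60', (10.8)), ('hub', (20.8))]})
97 (10.1, 0.076, 105, 0.004, 113.4, {'F': [('sp96', (0.0)), ('valve', (10.1))], 'B': [('arm60', (10.8)), ('rim', (25.1))]})
89 (8.3, 0.062, 75, 0.004, 110.6, {'F': [('sp89', (0.0)), ('arm60', (9.5))], 'B': [('arm60', (8.3)), ('rim', (18.3))]})
81 (8.3, 0.076, 75, 0.004, 97.1, {'F': [('sp81', (0.0)), ('arm60', (8.8))], 'B': [('arm60', (8.3)), ('tyre', (16.9))]})
73 (
[... 172 characters left out ...]
: [('arm300', (0.0)), ('sp254', (0.0))], 'B': [('arm300', (11.7)), ('rim', (19.1))]})
250 (0.0, 0.055, 255, 0.01, 271.9, {'F': [('arm300', (0.0)), ('sp250', (0.0))], 'B': [('arm300', (11.5)), ('rim', (19.4))]})
240 (3.5, 0.076, 255, 0.01, 257.2, {'F': [('sp239', (0.0)), ('arm300', (3.5))], 'B': [('arm300', (6.9)), ('rim', (18.9))]})
220 (5.0, 0.07, 240, 0.007, 238.8, {'F': [('sp220', (0.0)), ('arm300', (5.0))], 'B': [('arm300', (6.6)), ('hub', (19.6))]})
200 (4.3, 0.07, 210, 0.004, 216.5, {'F': [('sp200', (0.0)), ('hub', (5.3))], 'B': [('arm300', (4.3)), ('hub', (14.3))]})
186 (3.4, 0.076, 225, 0.004, 204.4, {'F': [('sp186', (0.0)), ('hub', (3.4))], 'B': [('arm300', (3.8)), ('hub', (6.3))]})
```

```bash
cat > rows.py <<'E'
from h import *
def rows(wps,note=""):
    """wps: list of (xyz world, phi) -> rows relative to current pose"""
    s=env.sense(); T=s["orientation"]; p=s["tool_pos"]
    y=T[:,1]; out=[]
    for w,phi in wps:
        d=T.T@(w-p)*1000; yy=toolR(phi)[:,1]
        ang=-(np.arctan2(yy[1],yy[0])-np.arctan2(y[1],y[0])); ang=(ang+np.pi/2)%np.pi-np.pi/2
        out.append([[int(round(v)) if abs(v)>80 else round(float(v),1) for v in d],round(float(ang),2)])
    print(note,str(out).replace(" ","")," t",round(s["time"],2),"F",s["contact_force"].round(1),"g",round(s["grip_width"],3))
def up(w,z): w=np.array(w); w[2]=z; return w
E
python3 - <<'E'
from rows import *
a=contact_a(.072,105,.005,133,.005); print("a",a,clear(.072,a,105,169,.005)); 
for e in (133,120,110,100,90,80): a1=contact_a(.072,105,.005,e); print(e,round(a1,1),margin(.072,a1,105,e+36,.005)[:2])
w=tcp(.072,a,.005); print(w)
p=env.sense()["tool_pos"]
rows([(np.array([p[0],p[1],.28]),105),(up(w,.28),105),(up(w,.22),105),(w,105)])
E
```

```text
a 157.2120361328125 {'F': {'valve': np.float64(-1.0), 'arm180': np.float64(2.5), 'sp132': np.float64(5.0), 'hub': np.float64(8.1)}, 'B': {'hub': np.float64(5.9), 'arm300': np.float64(7.5), 'arm60': np.float64(8.6), 'arm180': np.float64(12.9)}}
133 152.6 (np.float64(2.2), np.float64(5.9))
120 138.2 (np.float64(6.2), np.float64(8.6))
110 126.6 (np.float64(9.4), np.float64(9.3))
100 116.8 (np.float64(10.0), np.float64(10.1))
90 108.7 (np.float64(5.6), np.float64(11.1))
80 100.2 (np.float64(2.4), np.float64(12.4))
[ 0.48127176 -0.07923849  0.11181   ]
 [[[0.0,0.0,-82],-0.82],[[-483,-461,-82],-0.82],[[-483,-461,-22.2],-0.82],[[-483,-461,86],-0.82]]  t 0.7 F [ 0.1  0.2 -0.2] g 0.086
```

```bash
python3 - <<'E'
from rows import *
for th in(169,152):
  L=[]
  for r in(.055,.058,.062,.066,.07):
    for phi in range(90,181,10):
      for dep in (.003,.005):
        s=th-36; a0=contact_a(r,phi,dep,s,.0)
        for da in(2,3,4,5,6,7,8,10):
            c=clear(r,a0+da,phi,th,dep); sp=[v for k,v in c["F"].items() if k.startswith("sp")]
            L.append((min(min(c["F"].values()),min(c["B"].values())),r,phi,dep,round(a0+da,1),c["F"],c["B"]))
  L.sort(key=lambda t:-t[0]); print(th,str(L[:2]).replace("np.float64",""))
E
```

```text
169 [((4.9), 0.07, 130, 0.003, 154.0, {'hub': (4.9), 'sp132': (5.4), 'arm180': (5.5), 'valve': (6.2)}, {'arm60': (5.6), 'hub': (7.7), 'arm300': (14.8), 'arm180': (16.2)}), ((4.4), 0.07, 130, 0.003, 155.0, {'arm180': (4.4), 'hub': (4.6), 'valve': (5.3), 'sp132': (6.4)}, {'arm60': (5.7), 'hub': (7.7), 'arm300': (14.3), 'arm180': (15.8)})]
152 [((5.7), 0.066, 120, 0.003, 139.8, {'sp116': (5.7), 'valve': (5.8), 'hub': (6.1), 'arm60': (8.7)}, {'arm60': (8.8), 'hub': (13.7), 'arm300': (21.4), 'arm180': (22.5)}), ((5.1), 0.062, 90, 0.003, 145.3, {'sp116': (5.1), 'hub': (5.2), 'valve': (5.3), 'arm180': (8.0)}, {'hub': (11.9), 'arm60': (13.4), 'arm300': (15.3), 'arm180': (22.0)})]
```

```bash
python3 - <<'E'
from rows import *
w=tcp(.07,154,.003); print(w)
p=env.sense()["tool_pos"]
ws=[(up(p+(w-p)*k,.28),130) for k in(0.1,.2,.3,.45,.6,.8,1,1)]
rows(ws)
E
```

```text
[ 0.48332268 -0.0756848   0.11554221]
 [[[-48.4,-45.6,-82],-1.22],[[-97,-91,-82],-1.22],[[-145,-137,-82],-1.22],[[-218,-205,-82],-1.22],[[-291,-274,-82],-1.22],[[-388,-365,-82],-1.22],[[-484,-457,-82],-1.22],[[-484,-457,-82],-1.22]]  t 0.7 F [ 0.1  0.2 -0.2] g 0.086
```

Emit:
{"fn": "play_rows", "kwargs": {
  "series": [
    [[-24, -23, -60], -0.15],
    [[-70, -65, -82], -0.35],
    [[-115, -108, -82], -0.5],
    [[-155, -147, -82], -0.7],
    [[-200, -189, -82], -0.85],
    [[-240, -227, -82], -1.0],
    [[-280, -265, -82], -1.15],
    [[-320, -303, -82], -1.22]
  ],
  "gripper": -1,
  "newtons": 30
}}

```text
time: 1.7
tool_pos: [0.3525, 0.1531, 0.2801]
orientation: [[-0.606, -0.795, 0.001], [-0.795, 0.606, 0.0], [-0.001, -0.001, -1.0]]
contact_force: [1.5, -0.2, -0.5]
grip_width: -0.0002
```

```bash
python3 - <<'E'
from rows import *
w=tcp(.07,154,.003)
rows([(up(w,.28),130),(up(w,.16),130),(w,130)]);print(env.sense()["joints"].round(2))
E
```

```text
[[[103,-243,0.1],-0.01],[[103,-243,120],-0.01],[[103,-243,165],-0.01]]  t 1.7 F [ 1.5 -0.2 -0.5] g -0.0
[ 0.22 -0.02 -0.3   1.29  0.   -0.7 ]
```

Emit:
{"fn": "play_rows", "kwargs": {
  "series": [
    [[20, -48, 0], -0.01],
    [[40, -95, 0], -0.01],
    [[60, -142, 0], -0.01],
    [[80, -190, 0], -0.01],
    [[103, -243, 0], -0.01],
    [[103, -243, 60], -0.01],
    [[103, -243, 105], -0.01],
    [[103, -243, 105], -0.01]
  ]
}}

```text
time: 2.7
tool_pos: [0.4791, -0.0749, 0.1725]
orientation: [[-0.603, -0.798, -0.006], [-0.798, 0.603, 0.002], [0.002, 0.006, -1.0]]
contact_force: [0.4, -0.1, 1.4]
grip_width: 0.0001
```

```bash
python3 - <<'E'
from rows import *
w=tcp(.07,154,.003)
rows([(w,130)])
n="scene";p,d=env.snapshot(n); 
for q,col in((env.sense()["tool_pos"],(0,255,0)),(O+R@np.array([0,0,.0275]),(255,0,255)),(O+R@pol(.082,np.radians(169)),(0,255,255)),(O+R@pol(.138,0,.03),(255,255,0))):
    u=w2px(n,q).round().astype(int); cv2.circle(p,tuple(u),1,col,-1); print(u)
cv2.imwrite("pics/s2.png",cv2.resize(p[120:250,140:310],(785,600),interpolation=cv2.INTER_CUBIC))
E
```

```text
[[[-2.0,-4.1,56.9],-0.0]]  t 2.7 F [ 0.4 -0.1  1.4] g 0.0
[229 160]
[219 168]
[225 172]
[215 174]
```

View pics/s2.png

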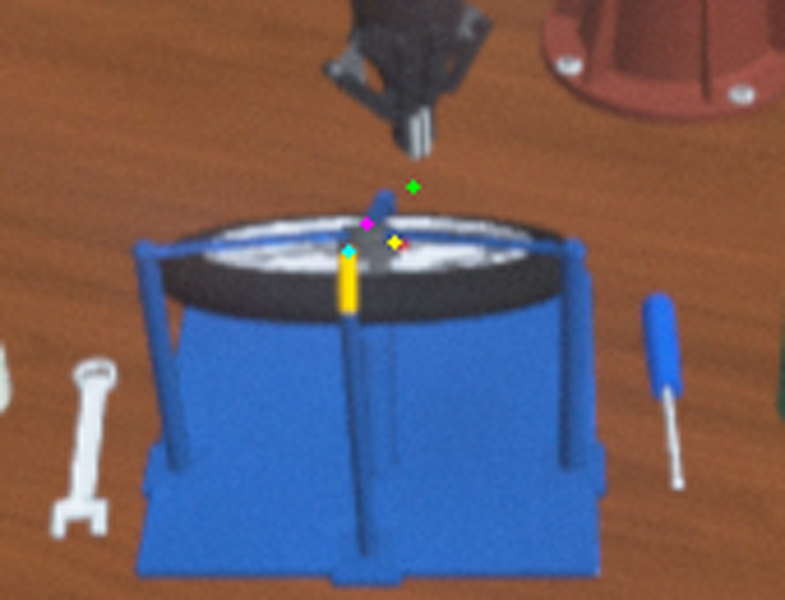

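```bash
python3 - <<'E'
from rows import *
print(env.sense()["tool_pos"])
for n in("scene","top"):
    p,d=env.snapshot(n); c,f=cam(n)
    v,u=np.mgrid[0:384,0:512]; X=np.stack([(u-c["cx"])/f*d,-(v-c["cy"])/f*d,-d],-1)@np.array(c["rotation"]).T+c["eye"]
    t=env.sense()["tool_pos"]
    m=(d>0)&(np.hypot(X[...,0]-t[0],X[...,1]-t[1])<.03)&(X[...,2]>.16)&(X[...,2]<.40)
    Z=X[m]; print(n,len(Z)); i=np.argsort(Z[:,2])[:8]; print(Z[i].round(3), np.c_[u[m],v[m]][i][:3])
    np.save(n+"1.npy",X)
    # cradle arm 60/300 upright & nut check
    k=np.hypot(X[...,0]-HX,X[...,1]-HY)<.02
    print("nut",X[k&(X[...,2]>.165)&(X[...,2]<.19)].mean(0).round(4),(O+R@np.array([0,0,.0275])).round(4))
    cv2.imwrite(f"pics/{n}3.png",p)
E
```

```text
[ 0.48086798 -0.07534001  0.17483589]
scene 365
[[ 0.491 -0.074  0.209]
 [ 0.49  -0.064  0.21 ]
 [ 0.496 -0.069  0.21 ]
 [ 0.492 -0.07   0.21 ]
 [ 0.491 -0.067  0.211]
 [ 0.485 -0.062  0.212]
 [ 0.492 -0.08   0.213]
 [ 0.489 -0.064  0.214]] [[228 153]
 [231 153]
 [229 154]]
nut [ 0.5474 -0.0865  0.1726] [ 0.5313 -0.0931  0.1738]
top 0
[] []
nut [ 0.5507 -0.0814  0.1716] [ 0.5313 -0.0931  0.1738]
```

```bash
python3 - <<'E'
from rows import *
for n in("scene","top"):
    X=np.load(n+"1.npy")
    b=(np.abs(X[...,1]+.05)<.4)&(X[...,0]>.3)&(X[...,0]<.9)&(np.abs(X[...,2])<.008); print(n,"bench",np.median(X[b][:,2]))
d=np.load("top0.npy"); print("nut",px2w("top",d,302,213),px2w("top",d,303,212),(O+R@np.array([0,0,.0275])))
print("nut px model",w2px("top",O+R@np.array([0,0,.0275])))
print("tip px",w2px("scene",env.sense()["tool_pos"]))
p=cv2.imread("pics/scene3.png"); d=np.load("scene1.npy")
for v in range(128,172,3): print(v,[(tuple(p[v,u]),d[v,u].round(2).tolist()) for u in(226,229,232)])
t=cv2.imread("pics/top3.png"); cv2.imwrite("pics/t3.png",cv2.resize(np.hstack([t[130:290,200:400]]),(750,600)))
E
```

```text
scene bench -0.002374640188242294
top bench -0.0005824988851304003
nut [ 0.52984244 -0.09233114  0.17541659] [ 0.53251379 -0.09492422  0.17556216] [ 0.53125079 -0.09312003  0.1738157 ]
nut px model [302.23872669 212.47091859]
tip px [228.74662628 159.35117149]
128 [((np.uint8(70), np.uint8(66), np.uint8(65)), [0.5, -0.07, 0.31]), ((np.uint8(65), np.uint8(58), np.uint8(62)), [0.49, -0.07, 0.3]), ((np.uint8(55), np.uint8(50), np.uint8(58)), [0.48, -0.06, 0.3])]
131 [((np.uint8(55), np.uint8(51), np.uint8(55)), [0.51, -0.07, 0.31]), ((np.uint8(61), np.uint8(57), np.uint8(59)), [0.5, -0.06, 0.3]), ((np.uint8(49), np.uint8(45), np.uint8(53)), [0.49, -0.06, 0.29])]
134 [((np.uint8(55), np.uint8(51), np.uint8(53)), [0.51, -0.07, 0.29]), ((np.uint8(64), np.uint8(57), np.uint8(59)), [0.5, -0.06, 0.29]), ((np.uint8(53), np.uint8(53), np.uint8(53)), [0.49, -0.06, 0.28])]
137 [((np.uint8(51), np.uint8(51), np.uint8(51)), [0.51, -0.07, 0.28]), ((np.uint8(64), np.uint8(59), np.uint8(61)), [0.5, -0.06, 0.28]), ((np.uint8(50), np.uint8(49), np.uint8(50)), [0.49, -0.06, 0.27])]
140 [((np.uint8(51), n
[... 1585 characters left out ...]
), ((np.uint8(64), np.uint8(91), np.uint8(142)), [0.27, -0.15, -0.0])]
164 [((np.uint8(71), np.uint8(87), np.uint8(135)), [0.3, -0.16, -0.0]), ((np.uint8(62), np.uint8(90), np.uint8(141)), [0.29, -0.15, -0.01]), ((np.uint8(56), np.uint8(85), np.uint8(137)), [0.29, -0.14, -0.01])]
167 [((np.uint8(201), np.uint8(188), np.uint8(180)), [0.43, -0.11, 0.1]), ((np.uint8(202), np.uint8(189), np.uint8(182)), [0.43, -0.1, 0.1]), ((np.uint8(205), np.uint8(191), np.uint8(183)), [0.43, -0.09, 0.1])]
170 [((np.uint8(138), np.uint8(92), np.uint8(74)), [0.54, -0.07, 0.18]), ((np.uint8(156), np.uint8(99), np.uint8(72)), [0.54, -0.06, 0.18]), ((np.uint8(146), np.uint8(102), np.uint8(77)), [0.44, -0.08, 0.1])]
```

View pics/t3.png

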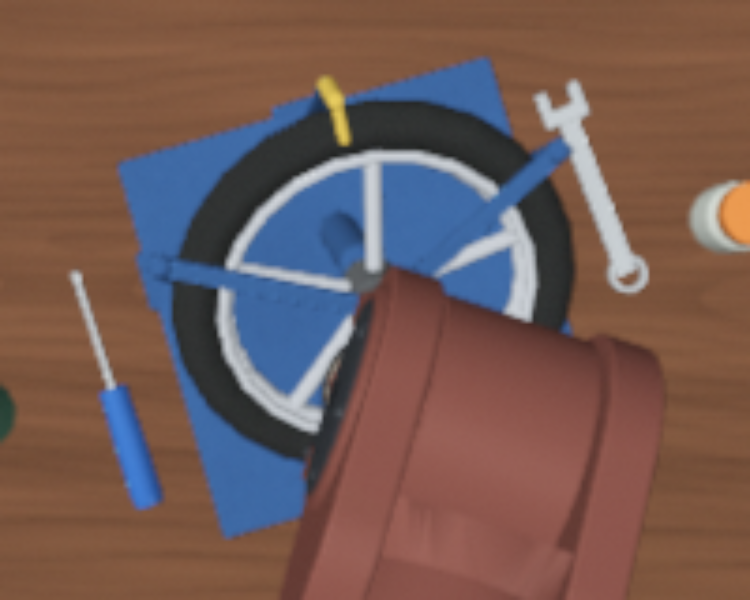

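```bash
python3 - <<'E'
from rows import *
n="scene";d=np.load("scene0.npy"); c,f=cam(n)
v,u=np.mgrid[0:384,0:512]; X=np.stack([(u-c["cx"])/f*d,-(v-c["cy"])/f*d,-d],-1)@np.array(c["rotation"]).T+c["eye"]
t=np.array([.1528,.5017,.1972])
m=(d>0)&(np.hypot(X[...,0]-t[0],X[...,1]-t[1])<.09)&(X[...,2]>.05)&(X[...,2]<.35)
Z=X[m]; i=np.argsort(Z[:,2])[:12]; print(Z[i].round(3)); 
print(Z.min(0),Z.max(0))
X=np.load("scene1.npy"); t=env.sense()["tool_pos"]; y=toolR(130)[:,1]
m=(np.hypot(X[...,0]-t[0],X[...,1]-t[1])<.09)&(X[...,2]>.2)&(X[...,2]<.4)
Z=X[m]
for z in np.arange(.2,.4,.01):
    k=np.abs(Z[:,2]-z)<.005
    if k.any(): s=(Z[k]-t)@np.c_[y,np.cross(y,[0,0,1])]; print(z.round(2),k.sum(),s.min(0).round(3),s.max(0).round(3))
E
```

```text
[[0.138 0.463 0.242]
 [0.174 0.543 0.242]
 [0.149 0.457 0.243]
 [0.148 0.46  0.243]
 [0.168 0.555 0.244]
 [0.176 0.549 0.245]
 [0.146 0.457 0.245]
 [0.173 0.543 0.246]
 [0.179 0.546 0.246]
 [0.155 0.454 0.246]
 [0.132 0.465 0.247]
 [0.175 0.548 0.248]]
[0.12392441 0.43008969 0.24190562] [0.19084897 0.57716749 0.34945169]
0.21 12 [-0.012 -0.001] [0.006 0.014]
0.22 21 [-0.012 -0.004] [0.014 0.014]
0.23 24 [-0.011 -0.008] [0.015 0.016]
0.24 24 [-0.015  0.002] [0.012 0.019]
0.25 28 [-0.03   0.001] [0.032 0.017]
0.26 64 [-0.036 -0.011] [0.039 0.017]
0.27 58 [-0.044 -0.016] [0.046 0.019]
0.28 58 [-0.053 -0.002] [0.055 0.025]
0.29 83 [-0.06 -0.01] [0.065 0.022]
0.3 109 [-0.061 -0.009] [0.062 0.025]
0.31 83 [-0.049 -0.004] [0.042 0.023]
0.32 40 [-0.041 -0.007] [0.037 0.02 ]
0.33 19 [-0.039 -0.004] [0.002 0.032]
0.34 65 [-0.038 -0.016] [0.028 0.042]
0.35 72 [-0.038 -0.009] [0.028 0.041]
0.36 74 [-0.037 -0.007] [0.029 0.042]
0.37 66 [-0.037 -0.004] [0.034 0.042]
0.38 110 [-0.038 -0.02 ] [0.032 0.042]
0.39 30 [-0.036 -0.008] [0.022 0.04 ]
```

Emit:
{"fn": "play_rows", "kwargs": {
  "series": [
    [[-1, -2, 10], 0],
    [[-1, -2, 20], 0],
    [[-1, -2, 30], 0],
    [[-1, -2, 40], 0],
    [[-1, -2, 48], 0],
    [[-1, -2, 54], 0],
    [[-1, -2, 59], 0],
    [[-1, -2, 59], 0]
  ]
}}

```text
time: 3.85
tool_pos: [0.4836, -0.0759, 0.1156]
orientation: [[-0.602, -0.798, -0.0], [-0.798, 0.602, 0.0], [0.0, 0.0, -1.0]]
contact_force: [0.6, -0.5, 0.2]
grip_width: 0.0001
```

```bash
python3 - <<'E'
from rows import *
print(env.sense()["contact_force"])
p,d=env.snapshot("scene"); cv2.imwrite("pics/s4.png",cv2.resize(p[120:250,140:310],(785,600),interpolation=cv2.INTER_CUBIC))
ws=[]
for s in (136,133,130,127,124,121,118,118):
    phi=130 if s>130 else 130-(130-s)*1.0; a=contact_a(.07,phi,.004,s,0); ws.append((tcp(.07,a,.004),phi))
rows(ws)
E
```

```text
[ 0.64544319 -0.52384832  0.16571103]
 [[[-1.6,1.4,0.8],-0.0],[[-5.2,3.4,-0.2],-0.0],[[-9.0,5.1,-1.4],-0.0],[[-12.1,6.4,-2.4],0.05],[[-15.3,7.5,-3.5],0.1],[[-18.5,8.4,-4.7],0.15],[[-21.7,9.2,-5.9],0.2],[[-21.7,9.2,-5.9],0.2]]  t 3.9 F [-0.3  0.4 -0.5] g -0.0
```

View pics/s4.png

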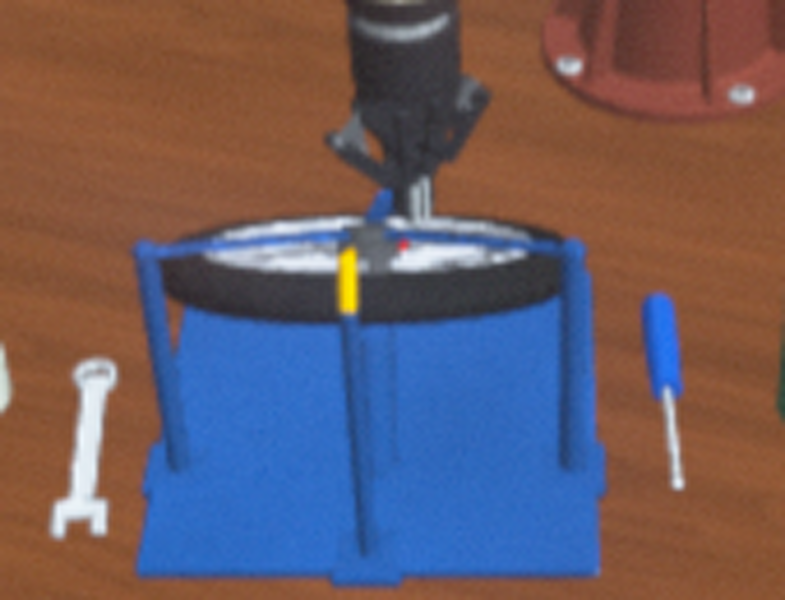

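Emit:
{"fn": "play_rows", "kwargs": {
  "series": [
    [[-2, 1, 0.5], 0],
    [[-5, 3, 0], 0],
    [[-9, 5, -1], 0],
    [[-12, 6, -2], 0.05],
    [[-15, 7.5, -3.5], 0.1],
    [[-18, 8.5, -4.5], 0.15],
    [[-21, 9, -5.5], 0.2],
    [[-21.5, 9, -6], 0.2]
  ]
}}

```text
time: 4.9
tool_pos: [0.4897, -0.053, 0.122]
orientation: [[-0.748, -0.663, 0.0], [-0.663, 0.748, -0.0], [-0.0, -0.0, -1.0]]
contact_force: [-0.3, -0.5, -0.1]
grip_width: -0.0001
```

```bash
python3 - <<'E'
from rows import *
s=env.sense();print(s["contact_force"],s["tool_pos"])
p,d=env.snapshot("top"); cv2.imwrite("pics/t5.png",cv2.resize(p[130:290,200:400],(750,600),interpolation=cv2.INTER_CUBIC))
E
```

```text
[-0.31793805 -0.45281345 -0.05777824] [ 0.48965824 -0.05302747  0.12196276]
```

View pics/t5.png

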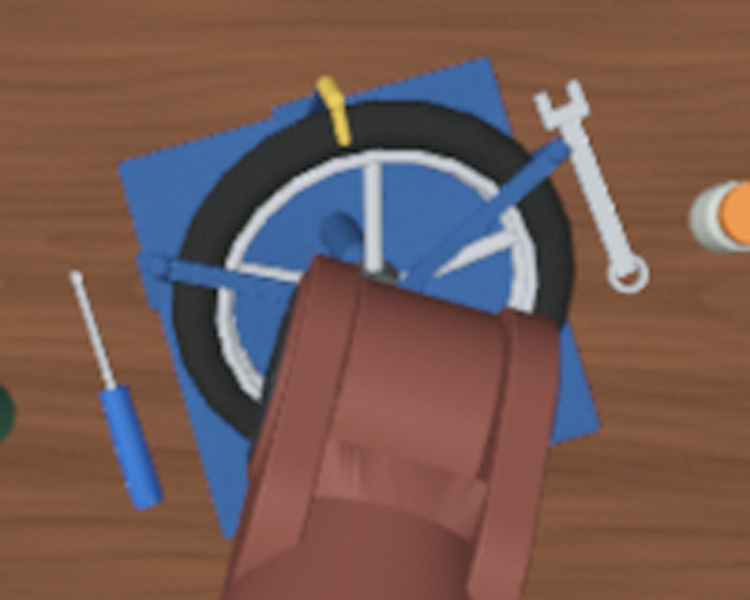

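```bash
cat >> h.py <<'E'
# fingertips end TIP above the reported TCP (seen in depth, confirmed by no contact)
TIP=.032
_tcp=tcp
def tcp(r,a,depth=.008): return _tcp(r,a,depth+TIP)
FT=perim(.012,.0145,-.075,-TIP)
KN=np.concatenate([perim(.02,h,-z-.01,-z,.005) for z,h in((.073,.033),(.083,.04),(.093,.05),(.103,.058),(.113,.065))])
F=np.r_[FT,KN]; B=boxpts(-.0425,.0425,-.0425,.0425,-.16,-.15)
E
python3 - <<'E'
from rows import *
L=[]
th=169
for r in(.058,.062,.066,.07,.074):
    for phi in range(90,181,10):
      for dep in (.006,.009):
        s=th-36; a0=contact_a(r,phi,dep,s,.0)
        for da in(2,3,4,5,6,7,8,10):
            c=clear(r,a0+da,phi,th,dep)
            L.append((min(min(c["F"].values()),min(c["B"].values())),r,phi,dep,round(a0+da,1),c["F"]))
L.sort(key=lambda t:-t[0]); print(th,str(L[:3]).replace("np.float64",""))
for phi in(75,90,105,120,130):
  for s in (133,120,100,90,80):
    for r in(.068,.074):
      a=contact_a(r,phi,.008,s); g,q,_=spoke_gap(r,a,phi,.008,s); f,b,c=margin(r,a,phi,s+36,.008)
      print(phi,s,r,round(a,1),str(c["F"]).replace("np.float64",""),"above tip mm",round(((O+R@q)[2]-tcp(r,a,.008)[2]-TIP)*1000,1))
E
```

```text
169 [((0.0), 0.058, 90, 0.006, 162.2, {'arm180': (0.0), 'hub': (0.0), 'sp132': (1.6), 'valve': (7.1)}), ((0.0), 0.058, 90, 0.006, 163.2, {'arm180': (0.0), 'hub': (0.0), 'sp132': (2.5), 'valve': (6.7)}), ((0.0), 0.058, 90, 0.006, 164.2, {'arm180': (0.0), 'hub': (0.0), 'sp132': (3.3), 'valve': (6.4)})]
75 133 0.068 156.3 {'valve': (-3.2), 'arm180': (0.0), 'sp132': (0.0), 'hub': (6.2)} above tip mm 19.0
75 133 0.074 154.3 {'valve': (-1.3), 'arm180': (0.0), 'sp132': (0.0), 'hub': (11.0)} above tip mm 19.0
75 120 0.068 143.7 {'valve': (-0.9), 'arm180': (0.0), 'sp119': (0.0), 'hub': (3.6)} above tip mm 19.0
75 120 0.074 141.7 {'valve': (-3.7), 'sp119': (0.0), 'arm180': (2.2), 'hub': (6.8)} above tip mm 19.0
75 100 0.068 122.4 {'hub': (0.0), 'sp100': (0.0), 'valve': (2.8), 'arm60': (7.9)} above tip mm 20.5
75 100 0.074 120.5 {'sp100': (0.0), 'valve': (0.4), 'hub': (4.5), 'rim': (8.8)} above tip mm 20.5
75 90 0.068 110.8 {'sp90': (0.0), 'arm60': (2.1), 'hub': (4.5), 'valve': (4.8)} above tip mm 20.5
75 90 0.074 109.1 {'sp90': (0.0), 'valve': (3.5), 'rim': (4.9), 'arm60': (5.2)} above tip mm 
[... 3519 characters left out ...]
20 0.074 137.8 {'arm60': (0.0), 'hub': (0.0), 'sp119': (0.0), 'arm180': (4.4)} above tip mm 22.0
130 100 0.068 123.2 {'valve': (-0.5), 'arm60': (0.0), 'sp100': (0.0), 'hub': (0.0)} above tip mm 22.0
130 100 0.074 121.3 {'arm60': (0.0), 'sp100': (0.0), 'valve': (1.7), 'hub': (3.8)} above tip mm 22.0
130 90 0.068 114.3 {'valve': (-2.3), 'arm60': (0.0), 'sp90': (0.0), 'hub': (3.1)} above tip mm 22.0
130 90 0.074 112.2 {'valve': (-0.7), 'arm60': (0.0), 'sp90': (0.0), 'hub': (6.5)} above tip mm 22.0
130 80 0.068 104.7 {'valve': (-2.7), 'arm60': (0.0), 'sp80': (0.0), 'hub': (5.4)} above tip mm 22.0
130 80 0.074 102.6 {'valve': (-2.4), 'arm60': (0.0), 'sp80': (0.0), 'hub': (10.4)} above tip mm 22.0
```

```bash
sed -i 's/perim(.02,h,-z-.01/perim(.0135,h,-z-.01/; s/FT=perim(.012,.0145,-.075/FT=perim(.0115,.0145,-.075/' h.py
python3 - <<'E'
from rows import *
L=[]
th=169
for r in(.058,.062,.066,.07,.074):
    for phi in range(90,181,10):
      for dep in (0,.003):
        s=th-36; a0=contact_a(r,phi,dep,s,.0)
        for da in(2,3,4,5,6,7,8,10):
            c=clear(r,a0+da,phi,th,dep)
            L.append((min(min(c["F"].values()),min(c["B"].values())),r,phi,dep,round(a0+da,1),c["F"]))
L.sort(key=lambda t:-t[0]); print(th,str(L[:3]).replace("np.float64",""))
for phi in(75,90,105,120,130):
  for s in (133,120,100,90,80):
    for r in(.068,.074):
      a=contact_a(r,phi,.002,s); g,q,_=spoke_gap(r,a,phi,.002,s); f,b,c=margin(r,a,phi,s+36,.002)
      print(phi,s,r,round(a,1),str(list(c["F"].items())[:3]).replace("np.float64",""),"above tip mm",round(((O+R@q)[2]-tcp(r,a,.002)[2]-TIP)*1000,1))
E
```

```text
169 [((2.8), 0.07, 90, 0, 157.9, {'arm180': (2.8), 'sp132': (3.1), 'valve': (3.6), 'hub': (9.9)}), ((2.8), 0.07, 90, 0, 158.9, {'arm180': (2.8), 'valve': (3.4), 'sp132': (4.1), 'hub': (10.3)}), ((2.6), 0.07, 90, 0, 159.9, {'arm180': (2.6), 'valve': (3.1), 'sp132': (5.1), 'hub': (10.6)})]
75 133 0.068 156.0 [('sp132', (0.0)), ('valve', (2.8)), ('arm180', (3.4))] above tip mm 13.0
75 133 0.074 154.1 [('sp132', (0.0)), ('valve', (2.0)), ('arm180', (4.0))] above tip mm 13.0
75 120 0.068 143.3 [('sp119', (0.0)), ('valve', (4.5)), ('arm180', (4.9))] above tip mm 13.0
75 120 0.074 141.3 [('sp119', (0.0)), ('valve', (2.2)), ('arm180', (6.4))] above tip mm 13.0
75 100 0.068 121.9 [('sp100', (0.0)), ('hub', (4.8)), ('valve', (7.7))] above tip mm 14.5
75 100 0.074 120.0 [('sp100', (0.0)), ('valve', (5.9)), ('hub', (10.1))] above tip mm 14.5
75 90 0.068 110.3 [('sp90', (0.0)), ('hub', (7.4)), ('arm60', (8.2))] above tip mm 14.5
75 90 0.074 108.6 [('sp90', (0.0)), ('rim', (8.4)), ('valve', (8.6))] above tip mm 14.5
75 80 0.068 98.3 [('sp80', (0.0)), ('arm60', (3.5)), ('rim', (8.4))] above tip mm 
[... 3035 characters left out ...]
(0.0)), ('sp119', (0.0)), ('arm60', (0.5))] above tip mm 16.0
130 120 0.074 137.3 [('sp119', (0.0)), ('hub', (0.5)), ('arm60', (4.9))] above tip mm 16.0
130 100 0.068 122.8 [('arm60', (0.0)), ('sp100', (0.0)), ('hub', (3.3))] above tip mm 16.0
130 100 0.074 120.8 [('arm60', (0.0)), ('sp100', (0.0)), ('valve', (6.5))] above tip mm 16.0
130 90 0.068 113.9 [('arm60', (0.0)), ('sp90', (0.0)), ('valve', (3.9))] above tip mm 16.0
130 90 0.074 111.8 [('arm60', (0.0)), ('sp90', (0.0)), ('valve', (4.9))] above tip mm 16.0
130 80 0.068 104.3 [('arm60', (0.0)), ('sp80', (0.0)), ('valve', (3.2))] above tip mm 16.0
130 80 0.074 102.3 [('arm60', (0.0)), ('sp80', (0.0)), ('valve', (3.8))] above tip mm 16.0
```

```bash
python3 - <<'E'
from rows import *
L=[]
th=169
for r in(.06,.064,.068,.072):
    for phi in range(55,101,5):
      for dep in (-.004,-.001):
        s=th-36; a0=contact_a(r,phi,dep,s,.0); g,q,_=spoke_gap(r,a0,phi,dep,s); ab=((O+R@q)[2]-tcp(r,a0,dep)[2]-TIP)*1000
        for da in(2,3,4,5,6,7):
            c=clear(r,a0+da,phi,th,dep)
            L.append((min(min(c["F"].values()),min(c["B"].values())),r,phi,dep,round(a0+da,1),round(ab,1),c["F"]))
L.sort(key=lambda t:-t[0]); print(th,str(L[:5]).replace("np.float64",""))
def stroke(srange,phis,valve):
  for s in srange:
    best=[]
    for phi in phis:
      for r in(.064,.068,.072,.076):
       for dep in(-.004,-.001,.002):
        a=contact_a(r,phi,dep,s); g,q,_=spoke_gap(r,a,phi,dep,s); ab=((O+R@q)[2]-tcp(r,a,dep)[2]-TIP)*1000
        if ab<6: continue
        f,b,c=margin(r,a,phi,s+36 if valve else 0,dep); best.append((min(f,b),phi,r,dep,round(a,1),round(ab,1),list(c["F"].items())[:3]))
    best.sort(key=lambda t:-t[0]); print(s,str(best[:2]).replace("np.float64",""))
stroke((145,137,128,118,108,90,80,76),(60,75,90,105),False)
print("right");stroke((245,235,224,210,200,190),(210,225,240,255,270,285),False)
E
```

```text
169 [((4.3), 0.072, 90, -0.004, 158.3, (5.5), {'sp132': (4.3), 'arm180': (5.2), 'valve': (6.3), 'hub': (11.7)}), ((4.2), 0.072, 95, -0.004, 157.9, (4.0), {'sp132': (4.2), 'arm180': (4.8), 'valve': (6.5), 'hub': (9.4)}), ((4.1), 0.072, 85, -0.004, 158.5, (5.5), {'arm180': (4.1), 'sp132': (4.3), 'valve': (6.3), 'hub': (13.7)}), ((4.0), 0.072, 90, -0.004, 159.3, (5.5), {'arm180': (4.0), 'sp132': (5.3), 'valve': (6.1), 'hub': (12.1)}), ((3.8), 0.072, 100, -0.004, 157.5, (4.0), {'arm180': (3.8), 'sp132': (4.3), 'hub': (6.7), 'valve': (6.7)})]
145 [((0.0), 60, 0.064, -0.004, 166.8, (8.5), [('sp180', (-4.4)), ('arm180', (0.0)), ('hub', (9.3))]), ((0.0), 60, 0.064, -0.001, 166.8, (11.5), [('sp180', (-5.6)), ('arm180', (0.0)), ('hub', (9.4))])]
137 [((5.7), 75, 0.076, -0.004, 157.2, (7.0), [('arm180', (5.7)), ('sp180', (6.7)), ('rim', (16.4))]), ((5.7), 75, 0.076, -0.001, 157.2, (10.0), [('arm180', (5.7)), ('sp180', (6.7)), ('rim', (15.1))])]
128 [((13.2), 60, 0.076, -0.004, 148.5, (8.5), [('arm180', (13.2)), ('sp180', (15.7)), ('rim', (16.6))]), ((11.2), 60, 0.072, -0.004, 149.7, (8.5), [('a
[... 406 characters left out ...]
, [('sp108', (0.0)), ('hub', (15.8)), ('rim', (16.2))])]
90 [((14.7), 60, 0.072, -0.004, 111.4, (8.5), [('sp108', (-5.1)), ('rim', (14.7)), ('hub', (16.3))]), ((14.1), 60, 0.068, -0.004, 112.7, (8.5), [('sp108', (-4.7)), ('hub', (14.1)), ('arm60', (17.0))])]
80 [((10.0), 60, 0.072, -0.004, 100.0, (8.5), [('sp108', (1.9)), ('arm60', (10.0)), ('rim', (10.3))]), ((9.6), 60, 0.076, -0.004, 98.9, (8.5), [('sp108', (3.1)), ('rim', (9.6)), ('arm60', (11.3))])]
76 [((6.8), 60, 0.076, -0.004, 94.2, (8.5), [('sp108', (6.7)), ('arm60', (6.8)), ('rim', (9.6))]), ((6.8), 60, 0.076, -0.001, 94.2, (11.5), [('sp108', (3.8)), ('arm60', (6.8)), ('rim', (7.0))])]
right
245 []
235 []
224 []
210 []
200 []
190 []
```

```bash
python3 - <<'E'
from rows import *
def stroke(srange,phis,valve,gap=0,rs=(.072,.076,.080,.084),deps=(-.004,-.002)):
  for s in srange:
    best=[]
    for phi in phis:
      for r in rs:
       for dep in deps:
        a=contact_a(r,phi,dep,s,gap); g,q,_=spoke_gap(r,a,phi,dep,s); ab=((O+R@q)[2]-tcp(r,a,dep)[2]-TIP)*1000
        if ab<5: continue
        th=s+36 if valve else s-36; c=clear(r,a,phi,th,dep); f={k:v for k,v in c["F"].items() if k!="sp%d"%(s%360) and k!="sp%d"%((s-1)%360)}
        best.append((min(f.values()),phi,r,dep,round(a,1),round(ab,1),list(f.items())[:3]))
    best.sort(key=lambda t:-t[0]); print(s,str(best[:2]).replace("np.float64",""))
print("end valve"); stroke((76,74,72,70,68),(20,30,40,50,60,70),True)
print("end"); stroke((72,68),(20,30,40,50,60,70),False)
print("start gap2"); stroke((140,142,144,146),(70,80,90,105,120,135,150,165),False,.002)
print("right"); stroke((230,224,215,205,200,190),(200,215,230,245,260,275),False,0,deps=(.006,.010,.014))
E
```

```text
end valve
76 [((6.8), 60, 0.076, -0.004, 94.2, (8.5), [('arm60', (6.8)), ('rim', (9.6)), ('valve', (13.9))]), ((6.8), 60, 0.076, -0.002, 94.2, (11.5), [('arm60', (6.8)), ('rim', (7.8)), ('valve', (12.1))])]
74 [((5.5), 60, 0.08, -0.004, 90.9, (8.5), [('arm60', (5.5)), ('rim', (5.8)), ('tyre', (14.0))]), ((5.4), 60, 0.08, -0.002, 90.9, (11.5), [('arm60', (5.4)), ('rim', (5.8)), ('valve', (12.7))])]
72 [((2.9), 60, 0.08, -0.002, 88.6, (11.5), [('arm60', (2.9)), ('rim', (5.7)), ('tyre', (12.1))]), ((2.8), 60, 0.08, -0.004, 88.6, (8.5), [('arm60', (2.8)), ('rim', (5.7)), ('tyre', (13.2))])]
70 [((1.2), 60, 0.084, -0.004, 85.4, (8.5), [('arm60', (1.2)), ('rim', (1.5)), ('tyre', (10.6))]), ((1.1), 60, 0.084, -0.002, 85.4, (11.5), [('arm60', (1.1)), ('rim', (1.5)), ('tyre', (9.2))])]
68 [((0.0), 20, 0.072, -0.004, 90.7, (10.0), [('arm60', (0.0)), ('valve', (9.2)), ('rim', (9.3))]), ((0.0), 20, 0.072, -0.002, 90.7, (11.5), [('arm60', (0.0)), ('valve', (7.2)), ('rim', (7.8))])]
end
72 [((2.9), 60, 0.08, -0.002, 88.6, (11.5), [('arm60', (2.9)), ('rim', (5.7)), ('tyre', (12.1))]), ((2.8), 60, 0
[... 1565 characters left out ...]
im', (5.6))]), ((2.8), 260, 0.08, 0.014, 233.6, (7.0), [('hub', (2.8)), ('rim', (2.8)), ('arm300', (7.8))])]
205 [((4.9), 275, 0.076, 0.014, 223.9, (5.5), [('arm180', (4.9)), ('rim', (6.2)), ('hub', (6.5))]), ((3.1), 275, 0.072, 0.014, 225.0, (5.5), [('arm180', (3.1)), ('hub', (3.4)), ('rim', (10.2))])]
200 [((1.9), 260, 0.08, 0.014, 218.1, (7.0), [('rim', (1.9)), ('hub', (2.8)), ('arm180', (3.6))]), ((1.6), 260, 0.076, 0.014, 219.1, (7.0), [('hub', (1.6)), ('arm180', (2.3)), ('rim', (5.9))])]
190 [((0.0), 200, 0.072, 0.006, 206.3, (10.0), [('arm180', (0.0)), ('arm300', (0.0)), ('hub', (0.0))]), ((0.0), 200, 0.072, 0.01, 206.3, (14.5), [('arm180', (0.0)), ('arm300', (0.0)), ('hub', (0.0))])]
```

```bash
python3 - <<'E'
from rows import *
def stroke(srange,phis,rs,deps,gap=0):
  for s in srange:
    best=[]
    for phi in phis:
      for r in rs:
       for dep in deps:
        a=contact_a(r,phi,dep,s,gap); g,q,_=spoke_gap(r,a,phi,dep,s); ab=((O+R@q)[2]-tcp(r,a,dep)[2]-TIP)*1000
        if ab<5: continue
        c=clear(r,a,phi,s+108,dep); f={k:v for k,v in c["F"].items() if k!="sp%d"%(s%360) and k!="sp%d"%((s-1)%360)}
        best.append((min(min(f.values()),min(c["B"].values())),phi,r,dep,round(a,1),round(ab,1),list(f.items())[:3]))
    best.sort(key=lambda t:-t[0]); print(s,str(best[:3]).replace("np.float64",""))
print("top"); stroke((12,4,-5,-15,-25),range(0,180,15),(.05,.058,.066,.074),(0,.004,.008))
E
```

```text
top
12 [((12.2), 105, 0.066, 0, 30.3, (8.5), [('rim', (12.2)), ('arm60', (13.8)), ('ptr', (20.3))]), ((12.1), 105, 0.066, 0.004, 30.4, (13.0), [('rim', (12.1)), ('arm60', (13.8)), ('ptr', (20.4))]), ((10.1), 90, 0.066, 0, 32.4, (7.0), [('rim', (10.1)), ('arm60', (13.3)), ('tyre', (17.3))])]
4 [((12.8), 90, 0.058, 0, 25.6, (7.0), [('rim', (12.8)), ('arm60', (15.2)), ('hub', (22.1))]), ((10.2), 90, 0.066, 0, 22.9, (7.0), [('rim', (10.2)), ('tyre', (18.1)), ('arm60', (21.5))]), ((9.8), 90, 0.058, 0.004, 25.6, (11.5), [('rim', (9.8)), ('arm60', (15.2)), ('hub', (20.2))])]
-5 [((10.3), 75, 0.05, 0.004, 20.9, (8.5), [('rim', (10.3)), ('hub', (11.3)), ('sp67', (15.8))]), ((9.3), 75, 0.05, 0.008, 20.9, (11.5), [('hub', (9.3)), ('rim', (10.2)), ('sp67', (14.1))]), ((8.5), 120, 0.05, 0.008, 24.3, (5.5), [('sp67', (8.5)), ('arm60', (10.3)), ('rim', (12.2))])]
-15 [((8.5), 120, 0.05, 0.008, 14.6, (5.5), [('sp57', (8.5)), ('rim', (9.1)), ('hub', (14.0))]), ((7.7), 60, 0.05, 0.004, 11.6, (5.5), [('rim', (7.7)), ('hub', (11.0)), ('sp57', (15.7))]), ((6.3), 60, 0.05, 0.008, 11.6, (8.5), [('rim', (6.3)), ('hub', (9.0)), ('sp57', (14.5))])]
-25 [((3.7), 150, 0.05, 0.004, -2.2, (5.5), [('rim', (3.7)), ('tyre', (8.8)), ('ptr', (9.6))]), ((3.0), 45, 0.05, 0.008, 2.8, (5.5), [('rim', (3.0)), ('hub', (8.7)), ('tyre', (10.2))]), ((3.0), 135, 0.05, 0.008, 1.8, (7.0), [('rim', (3.0)), ('hub', (9.1)), ('tyre', (10.7))])]
```

```bash
python3 - <<'E'
from rows import *
w=tcp(.072,158.3,-.003); p=env.sense()["tool_pos"]; print(w)
rows([(w+[0,0,.05],88),(w,88)])
cs=[]
for s in (133,128,122,116,110,104,98,92,86,82,78,76,74):
    r=.072+min(1,(133-s)/40)*.004; phi=88-min(1,(133-s)/25)*26; a=contact_a(r,phi,-.003,s); cs.append((s,round(a,1),round(r,4),round(phi),margin(r,a,phi,s+36,-.003)[0]))
print(cs)
E
```

```text
[ 0.48121311 -0.08057965  0.08755123]
 [[[24.6,-14.9,-15.5],0.46],[[24.6,-14.9,34.5],0.46]]  t 4.95 F [ 1.1 -0.4  0.2] g 0.0
[(133, 154.4, 0.072, 88, np.float64(5.7)), (128, 149.5, 0.0725, 83, np.float64(6.8)), (122, 143.6, 0.0731, 77, np.float64(7.2)), (116, 137.6, 0.0737, 70, np.float64(7.5)), (110, 131.7, 0.0743, 64, np.float64(7.8)), (104, 125.5, 0.0749, 62, np.float64(8.2)), (98, 118.9, 0.0755, 62, np.float64(8.8)), (92, 112.2, 0.076, 62, np.float64(9.8)), (86, 105.5, 0.076, 62, np.float64(9.7)), (82, 100.9, 0.076, 62, np.float64(9.1)), (78, 96.3, 0.076, 62, np.float64(9.1)), (76, 93.9, 0.076, 62, np.float64(6.9)), (74, 91.5, 0.076, 62, np.float64(4.7))]
```

Emit:
{"fn": "play_rows", "kwargs": {
  "series": [
    [[3, -2, -15], 0.1],
    [[12, -7, -16], 0.28],
    [[25, -15, -16], 0.46],
    [[25, -15, -10], 0.46],
    [[25, -15, 5], 0.46],
    [[25, -15, 18], 0.46],
    [[25, -15, 28], 0.46],
    [[25, -15, 34.5], 0.46]
  ]
}}

```text
time: 5.95
tool_pos: [0.4805, -0.0809, 0.0866]
orientation: [[-0.965, -0.262, -0.001], [-0.262, 0.965, 0.0], [0.001, 0.0, -1.0]]
contact_force: [-0.1, 0.3, 0.4]
grip_width: -0.0002
```

```bash
cat > stroke.py <<'E'
from rows import *
def left1(slist,dep=-.003,s0=133.,note=""):
    ws=[]
    for s in slist:
        k=s0-s; r=.072+np.clip(k/40,0,1)*.004; phi=88-np.clip(k/25,0,1)*26
        ws.append((tcp(r,contact_a(r,phi,dep,s),dep),phi))
    rows(ws,note)
E
python3 - <<'E'
from stroke import *
left1((133,131,129,127,125,123,121,119))
print(env.sense()["tool_pos"])
E
```

```text
[[[-2.3,4.7,-1.9],-0.0],[[-3.0,7.0,-2.4],0.03],[[-3.9,9.3,-2.9],0.06],[[-4.7,11.6,-3.5],0.09],[[-5.7,13.9,-4.0],0.13],[[-6.7,16.0,-4.7],0.16],[[-7.8,18.2,-5.3],0.19],[[-8.9,20.3,-6.0],0.22]]  t 5.95 F [-0.1  0.3  0.4] g -0.0
[ 0.48052413 -0.08089728  0.08660329]
```

Emit:
{"fn": "play_rows", "kwargs": {
  "series": [
    [[-2, 5, -2], 0],
    [[-3, 7, -2.5], 0.03],
    [[-4, 9, -3], 0.06],
    [[-4.7, 11.5, -3.5], 0.09],
    [[-5.7, 14, -4], 0.13],
    [[-6.7, 16, -4.7], 0.16],
    [[-7.8, 18, -5.3], 0.19],
    [[-9, 20, -6], 0.22]
  ]
}}

```text
time: 6.95
tool_pos: [0.4846, -0.0607, 0.0937]
orientation: [[-0.999, -0.041, 0.001], [-0.041, 0.999, -0.003], [-0.001, -0.003, -1.0]]
contact_force: [0.2, -6.5, 0.0]
grip_width: -0.0003
```

```bash
python3 - <<'E'
from stroke import *
p,d=env.snapshot("top"); t=p[130:290,200:400]; a=cv2.imread("pics/top3.png")[130:290,200:400]
cv2.imwrite("pics/c7.png",cv2.resize(np.hstack([a[:,:130],t[:,:130]]),(800,490),interpolation=cv2.INTER_CUBIC))
left1((117,114,111,108,105,102,99,96))
E
```

```text
[[[0.0,3.7,0.3],0.03],[[-1.2,7.2,-0.9],0.08],[[-2.6,10.5,-2.2],0.13],[[-4.2,13.8,-3.5],0.17],[[-6.1,17.2,-5.1],0.17],[[-8.1,20.4,-6.7],0.17],[[-10.4,23.6,-8.5],0.17],[[-13.0,26.7,-10.3],0.17]]  t 7.0 F [ 0.  -2.9  0.6] g -0.0
```

View pics/c7.png

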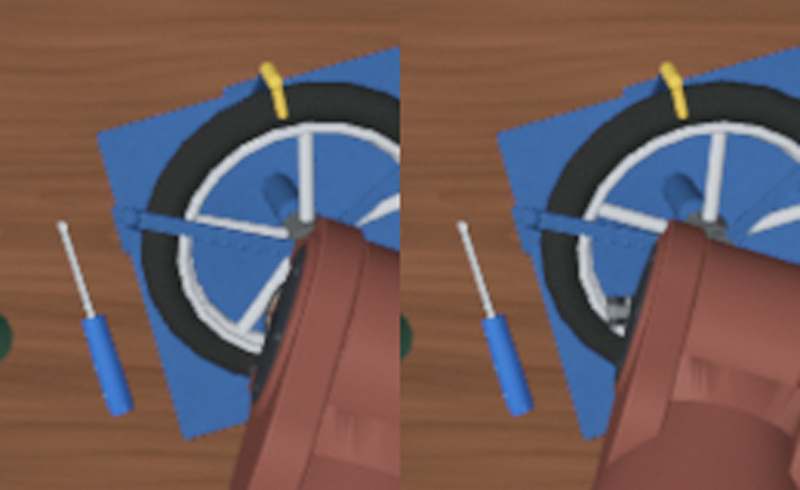

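Emit:
{"fn": "play_rows", "kwargs": {
  "series": [
    [[0, 3.5, 0], 0.03],
    [[-1, 7, -1], 0.08],
    [[-2.6, 10.5, -2], 0.13],
    [[-4, 14, -3.5], 0.17],
    [[-6, 17, -5], 0.17],
    [[-8, 20.5, -6.7], 0.17],
    [[-10.5, 23.5, -8.5], 0.17],
    [[-13, 26.5, -10.3], 0.17]
  ]
}}

```text
time: 8.0
tool_pos: [0.4952, -0.0331, 0.1035]
orientation: [[-0.992, 0.127, -0.002], [0.127, 0.992, -0.002], [0.001, -0.002, -1.0]]
contact_force: [-2.4, -5.2, -1.0]
grip_width: 0.0001
```

```bash
cat > ang.py <<'E'
from rows import *
def wheel_angle(p):
    g=p.astype(float); S=g.max(2); sat=(S-g.min(2))/np.maximum(S,1); b=np.where(sat<.25,g.mean(2),0).astype(np.float32); b=cv2.GaussianBlur(b,(3,3),0)
    rs=np.linspace(.04,.098,30); A=np.arange(0,360,.5)
    px=np.array([[w2px("top",O+R@pol(r,np.radians(a),.003)) for r in rs] for a in A],np.float32)
    v=cv2.remap(b,px[...,0],px[...,1],cv2.INTER_LINEAR)/255  # 720x30
    sc=np.sort(v,1)[:,8:].mean(1)   # brightness along ray
    tot=np.array([sum(sc[int(round((t+k)*2))%720] for k in(36,108,180,252,324)) for t in np.arange(0,72,.5)])
    i=int(tot.argmax()); y=tot[[(i-1)%144,i,(i+1)%144]]; t=i*.5+.25*(y[0]-y[2])/(y[0]-2*y[1]+y[2]+1e-9)
    return t, tot[i], tot.mean()
E
python3 - <<'E'
from stroke import *
from ang import *
for n in("top0","top3"): print(n,wheel_angle(cv2.imread(f"pics/{n}.png")))
p,d=env.snapshot("top"); cv2.imwrite("pics/a1.png",p); print(wheel_angle(p))
left1((94,92,90,88,86,84,82,80))
E
```

```text
top0 (np.float32(24.749464), np.float32(3.575608), np.float32(0.6352391))
top3 (np.float32(24.66748), np.float32(2.8123639), np.float32(0.5307972))
(np.float32(67.63462), np.float32(1.8222674), np.float32(0.30700552))
 [[[-2.2,1.9,-1.5],0.01],[[-3.8,4.0,-2.9],0.01],[[-5.5,6.0,-4.2],0.01],[[-7.4,7.9,-5.6],0.01],[[-9.3,9.7,-7.1],0.01],[[-11.3,11.4,-8.6],0.01],[[-13.4,13.0,-10.1],0.01],[[-15.6,14.6,-11.6],0.01]]  t 8.05 F [-0.7 -1.6  0.6] g 0.0
```

Emit:
{"fn": "play_rows", "kwargs": {
  "series": [
    [[-2.2, 2, -1.5], 0.01],
    [[-4.5, 4.8, -3.5], 0.01],
    [[-6.5, 7, -5], 0.01],
    [[-9, 9.5, -7], 0.01],
    [[-11.3, 11.4, -8.6], 0.01],
    [[-13.5, 13, -10], 0.01],
    [[-15.6, 14.6, -11.6], 0.01],
    [[-17.5, 16, -13], 0.01]
  ]
}}

```text
time: 9.05
tool_pos: [0.5152, -0.0186, 0.1165]
orientation: [[-0.991, 0.135, -0.001], [0.135, 0.991, 0.0], [0.001, 0.0, -1.0]]
contact_force: [-3.0, -2.8, -0.4]
grip_width: -0.0001
```

```bash
python3 - <<'E'
from stroke import *
from ang import *
p,d=env.snapshot("top"); cv2.imwrite("pics/a2.png",p); th=wheel_angle(p); print(th, env.sense()["contact_force"])
left1((78,76,75,74))
q=(env.sense()["tool_pos"]+[0,0,TIP]-O); print("finger axis on plane:",q)
# intersect vertical with plane
n=R[:,2]; v=-(q@n)/n[2]; w=R.T@(q+[0,0,v]); print(np.hypot(*w[:2]),np.degrees(np.arctan2(w[1],w[0])),"tip above plane",-v)
E
```

```text
(np.float32(46.82607), np.float32(1.5874591), np.float32(0.22312652)) [-1.89030312 -1.71432972 -0.16217497]
 [[[0.2,-0.5,-0.1],-0.0],[[-2.1,0.9,-1.6],-0.0],[[-3.3,1.5,-2.4],-0.0],[[-4.5,2.1,-3.2],-0.0]]  t 9.1 F [-1.9 -1.7 -0.2] g -0.0
finger axis on plane: [-0.02867559  0.07063269 -0.00118806]
0.0763318658578122 95.87988691943922 tip above plane 0.0027217879564453377
```

```bash
python3 - <<'E'
from rows import *
th=118.8
for r,phi,dep in((.06,90,.0),(.06,100,.002),(.055,85,.002),(.062,75,.002)):
    a=contact_a(r,phi,dep,10.8,.005); print(r,phi,dep,a,clear(r,a,phi,th,dep))
    for s in(10,0,-8,-12):
        a1=contact_a(r,phi,dep,s); g,q,_=spoke_gap(r,a1,phi,dep,s); print("  ",s,round(a1,1),clear(r,a1,phi,108+s,dep)["F"],"ab",((O+R@q)[2]-tcp(r,a1,dep)[2]-TIP)*1000)
r,phi,dep=.06,90,.002
a=contact_a(r,phi,dep,10.8,.005);w=tcp(r,a,dep);p=env.sense()["tool_pos"]; T=env.sense()["orientation"]
rows([(up(w,.205),phi),(w,phi)]); print(w)
E
```

```text
0.06 90 0.0 38.391552734375 {'F': {'sp10': np.float64(5.0), 'arm60': np.float64(5.7), 'rim': np.float64(12.8), 'tyre': np.float64(20.7)}, 'B': {'ptr': np.float64(42.9), 'tyre': np.float64(64.3), 'rim': np.float64(64.9), 'sp10': np.float64(84.7)}}
   10 32.1 {'sp10': np.float64(0.0), 'arm60': np.float64(11.0), 'rim': np.float64(12.8), 'tyre': np.float64(21.0)} ab 6.99999999999995
   0 20.0 {'sp0': np.float64(0.0), 'rim': np.float64(12.8), 'arm60': np.float64(20.4), 'tyre': np.float64(22.3)} ab 6.99999999999995
   -8 11.7 {'sp352': np.float64(0.0), 'rim': np.float64(13.0), 'tyre': np.float64(23.7), 'arm60': np.float64(26.0)} ab 0.9999999999999454
   -12 7.6 {'sp348': np.float64(0.0), 'rim': np.float64(13.3), 'tyre': np.float64(24.5), 'sp60': np.float64(26.8)} ab 0.9999999999999454
0.06 100 0.002 36.8748291015625 {'F': {'sp10': np.float64(5.0), 'arm60': np.float64(6.0), 'rim': np.float64(13.6), 'hub': np.float64(22.3)}, 'B': {'ptr': np.float64(38.2), 'rim': np.float64(60.2), 'tyre': np.float64(60.6), 'sp10': np.float64(83.0)}}
   10 30.6 {'sp10': np.float64(0.0), 'arm60': np.float64(11.
[... 1484 characters left out ...]
64(63.2), 'sp10': np.float64(83.4)}}
   10 32.9 {'sp10': np.float64(0.0), 'rim': np.float64(7.5), 'arm60': np.float64(13.4), 'tyre': np.float64(14.5)} ab 6.999999999999979
   0 21.5 {'sp0': np.float64(0.0), 'rim': np.float64(7.5), 'tyre': np.float64(15.2), 'arm60': np.float64(22.6)} ab 6.99999999999995
   -8 12.1 {'sp352': np.float64(0.0), 'rim': np.float64(7.5), 'tyre': np.float64(16.3), 'hub': np.float64(25.6)} ab 5.499999999999949
   -12 7.4 {'sp348': np.float64(0.0), 'rim': np.float64(7.5), 'tyre': np.float64(17.1), 'ptr': np.float64(26.1)} ab 0.9999999999999731
 [[[-59.3,-15.2,-88],-0.43],[[-59.3,-15.2,-22.7],-0.43]]  t 9.1 F [-1.9 -1.7 -0.2] g -0.0
[ 0.5724464  -0.04155378  0.13951077]
```

Emit:
{"fn": "play_rows", "kwargs": {
  "series": [
    [[3, -3, -2], 0],
    [[3, -4, -45], -0.1],
    [[0, -4, -88], -0.25],
    [[-25, -8, -90], -0.35],
    [[-59, -15, -90], -0.38],
    [[-59, -15, -88], -0.38],
    [[-59, -15, -60], -0.38],
    [[-59, -15, -40], -0.38]
  ]
}}

```text
time: 10.1
tool_pos: [0.571, -0.0411, 0.1558]
orientation: [[-0.97, -0.242, -0.0], [-0.242, 0.97, 0.001], [-0.0, 0.001, -1.0]]
contact_force: [0.2, -0.0, -1.0]
grip_width: 0.0
```

```bash
python3 - <<'E'
from rows import *
r,phi,dep=.06,84,.007
a=contact_a(r,phi,dep,10.8,.005);w=tcp(r,a,dep); print(a,clear(r,a,phi,118.8,dep)["F"])
rows([(w,phi)]+[(tcp(r,contact_a(r,phi,dep,s),dep),phi) for s in(8,4,0,-4,-8,-12,-16,-20)])
for s in(-10,-20):
  print(clear(r,contact_a(r,phi,dep,s),phi,s+108,dep)["F"])
E
```

```text
39.1221435546875 {'sp10': np.float64(5.0), 'rim': np.float64(5.2), 'arm60': np.float64(5.9), 'tyre': np.float64(16.6)}
 [[[-0.8,-0.2,21.5],0.04],[[-5.7,-7.4,19.0],0.04],[[-7.9,-11.6,17.8],0.04],[[-9.9,-16.1,16.8],0.04],[[-11.6,-20.9,16.0],0.04],[[-12.5,-24.4,15.5],0.04],[[-13.3,-27.6,15.2],0.04],[[-13.8,-31.0,15.0],0.04],[[-14.3,-34.4,14.8],0.04]]  t 10.1 F [ 0.2 -0.  -1. ] g 0.0
{'sp350': np.float64(0.0), 'rim': np.float64(6.6), 'tyre': np.float64(20.0), 'hub': np.float64(22.9)}
{'sp340': np.float64(0.0), 'rim': np.float64(8.3), 'sp52': np.float64(20.6), 'tyre': np.float64(21.7)}
```

Emit:
{"fn": "play_rows", "kwargs": {
  "series": [
    [[-1, 0, 8], 0.04],
    [[-1, 0, 16], 0.04],
    [[-1, 0, 21], 0.04],
    [[-1, 0, 21.5], 0.04],
    [[-3, -4, 20], 0.04],
    [[-5.7, -7.4, 19], 0.04],
    [[-8, -11.5, 18], 0.04],
    [[-9.5, -15, 17], 0.04]
  ]
}}

```text
time: 11.1
tool_pos: [0.5833, -0.0533, 0.139]
orientation: [[-0.979, -0.203, -0.003], [-0.203, 0.979, 0.002], [0.003, 0.002, -1.0]]
contact_force: [-3.6, 4.0, -1.7]
grip_width: -0.0
```

```bash
python3 - <<'E'
from ang import *
r,phi,dep=.06,84,.007
p,d=env.snapshot("top"); print(wheel_angle(p))
rows([(tcp(r,contact_a(r,phi,dep,s),dep),phi) for s in(0,-3,-6,-9,-12,-15,-18,-20)])
E
```

```text
(np.float32(37.58974), np.float32(0.11684575), np.float32(0.017599907))
 [[[-0.5,-0.7,0.2],-0.0],[[-1.9,-4.2,-0.5],-0.0],[[-2.9,-7.2,-0.9],-0.0],[[-3.7,-9.6,-1.2],-0.0],[[-4.3,-12.1,-1.5],-0.0],[[-4.8,-14.5,-1.6],-0.0],[[-5.3,-17.1,-1.8],-0.0],[[-5.6,-18.8,-1.8],-0.0]]  t 11.15 F [-2.4  1.5 -0.4] g 0.0
```

Emit:
{"fn": "play_rows", "kwargs": {
  "series": [
    [[-0.5, -1, 0], 0],
    [[-2, -4, -0.5], 0],
    [[-3, -7, -1], 0],
    [[-3.7, -9.6, -1.2], 0],
    [[-4.3, -12, -1.5], 0],
    [[-4.8, -14.5, -1.6], 0],
    [[-5.3, -17, -1.8], 0],
    [[-5.6, -19, -1.8], 0]
  ]
}}

```text
time: 12.15
tool_pos: [0.5937, -0.0709, 0.1412]
orientation: [[-0.979, -0.203, -0.001], [-0.203, 0.979, 0.001], [0.001, 0.001, -1.0]]
contact_force: [-2.6, 4.5, -0.0]
grip_width: -0.0002
```

```bash
python3 - <<'E'
from ang import *
p,d=env.snapshot("top"); print(wheel_angle(p))
w=tcp(.076,152,-.003); rows([(up(w,.21),80),(w,80)]);print(w)
E
```

```text
(np.float32(21.295118), np.float32(0.5428385), np.float32(0.10835477))
 [[[113,22.9,-68.6],0.06],[[113,22.8,53.9],0.06]]  t 12.2 F [-1.6  2.5 -0.1] g -0.0
[ 0.47839384 -0.07196963  0.08744799]
```

Emit:
{"fn": "play_rows", "kwargs": {
  "series": [
    [[0, 4, 0], 0],
    [[0, 4, -40], 0],
    [[0, 4, -78], 0],
    [[20, 10, -80], 0.02],
    [[45, 14, -80], 0.04],
    [[75, 18, -75], 0.06],
    [[105, 22, -60], 0.06],
    [[113, 23, -40], 0.06]
  ]
}}

```text
time: 13.2
tool_pos: [0.4782, -0.0722, 0.182]
orientation: [[-0.99, -0.143, 0.002], [-0.143, 0.99, -0.002], [-0.002, -0.002, -1.0]]
contact_force: [0.5, -0.4, 0.1]
grip_width: -0.0005
```

```bash
python3 - <<'E'
from ang import *
p,d=env.snapshot("top"); t=wheel_angle(p); print(t); th=t[0]+72; s=th+36
r,phi,dep=.074,78,-.002
a=contact_a(r,phi,dep,s,.004); w=tcp(r,a,dep); print("s",s,"a",a,clear(r,a,phi,th,dep)["F"])
rows([(w,phi)])
E
```

```text
(np.float32(21.329857), np.float32(3.0703049), np.float32(0.59574294))
s 129.32986 a 154.17422 {'sp129': np.float64(4.0), 'arm180': np.float64(6.8), 'hub': np.float64(16.5), 'rim': np.float64(16.6)}
 [[[-2.9,-3.8,93],0.03]]  t 13.25 F [-0.6  0.1 -2. ] g -0.0
```

Emit:
{"fn": "play_rows", "kwargs": {
  "series": [
    [[-3, -4, 25], 0.03],
    [[-3, -4, 50], 0.03],
    [[-3, -4, 70], 0.03],
    [[-3, -4, 83], 0.03],
    [[-3, -4, 91], 0.03],
    [[-3, -4, 93], 0.03],
    [[-4, -2, 92.5], 0.03],
    [[-4.5, 0, 92], 0.03]
  ]
}}

```text
time: 14.25
tool_pos: [0.4836, -0.0711, 0.09]
orientation: [[-0.993, -0.114, 0.001], [-0.114, 0.993, -0.0], [-0.001, -0.0, -1.0]]
contact_force: [-0.7, -1.0, -0.3]
grip_width: 0.0
```

```bash
cat > l2.py <<'E'
from ang import *
def left2(sl,dep=-.002):
    ws=[]
    for s in sl:
        k=129-s; phi=78-np.clip(k/25,0,1)*16; r=.074+np.clip(k/40,0,1)*.002
        ws.append((tcp(r,contact_a(r,phi,dep,s),dep),phi))
    rows(ws)
E
python3 - <<'E'
from l2 import *
left2((127,124,121,118,115,112,109,106))
E
```

```text
[[[2.3,3.6,1.4],0.02],[[1.3,7.2,0.5],0.05],[[0.0,10.6,-0.6],0.08],[[-1.4,14.0,-1.8],0.11],[[-3.0,17.3,-3.0],0.14],[[-4.7,20.6,-4.3],0.17],[[-6.6,23.7,-5.8],0.2],[[-8.7,26.8,-7.3],0.23]]  t 14.25 F [-0.7 -1.  -0.3] g 0.0
```

Emit:
{"fn": "play_rows", "kwargs": {
  "series": [
    [[1.5, 3.5, 1], 0.02],
    [[1, 7, 0.5], 0.05],
    [[0, 10.5, -0.6], 0.08],
    [[-1.4, 14, -1.8], 0.11],
    [[-3, 17, -3], 0.14],
    [[-4.7, 20.5, -4.3], 0.17],
    [[-6.6, 23.5, -5.8], 0.2],
    [[-8.7, 26.8, -7.3], 0.23]
  ]
}}

```text
time: 15.25
tool_pos: [0.4885, -0.0446, 0.097]
orientation: [[-0.993, 0.119, -0.0], [0.119, 0.993, -0.003], [0.0, -0.003, -1.0]]
contact_force: [-3.0, -7.1, 3.1]
grip_width: -0.0006
```

```bash
python3 - <<'E'
from l2 import *
p,d=env.snapshot("top"); print(wheel_angle(p))
left2((103,100,97,94,91,88,85,82))
E
```

```text
(np.float32(6.2472057), np.float32(2.3647583), np.float32(0.42058215))
 [[[-1.8,4.0,-1.6],0.01],[[-3.6,7.4,-3.3],0.01],[[-5.6,10.7,-5.2],0.01],[[-7.8,14.0,-7.1],0.01],[[-10.2,17.1,-9.1],0.01],[[-12.9,20.0,-11.2],0.01],[[-15.9,22.7,-13.4],0.01],[[-19.0,25.1,-15.7],0.01]]  t 15.3 F [-1.6 -3.5  2.5] g -0.0
```

Emit:
{"fn": "play_rows", "kwargs": {
  "series": [
    [[-2, 4, -1.6], 0.01],
    [[-3.6, 7.4, -3.3], 0.01],
    [[-5.6, 10.7, -5.2], 0.01],
    [[-7.8, 14, -7], 0.01],
    [[-10, 17, -9], 0.01],
    [[-13, 20, -11], 0.01],
    [[-16, 22.7, -13.4], 0.01],
    [[-19, 25, -15.7], 0.01]
  ]
}}

```text
time: 16.3
tool_pos: [0.5095, -0.0209, 0.1121]
orientation: [[-0.992, 0.126, -0.002], [0.126, 0.992, -0.0], [0.002, -0.001, -1.0]]
contact_force: [-3.3, -2.0, -2.1]
grip_width: -0.0
```

```bash
python3 - <<'E'
from l2 import *
p,d=env.snapshot("top"); print(wheel_angle(p))
left2((80,78,76,75))
E
```

```text
(np.float32(50.97401), np.float32(1.9631407), np.float32(0.31374192))
 [[[-2.5,0.8,-1.8],0.01],[[-4.8,2.3,-3.4],0.01],[[-7.1,3.6,-4.9],0.01],[[-8.3,4.3,-5.7],0.01]]  t 16.35 F [-1.2 -1.2 -0.6] g 0.0
```

Emit:
{"fn": "play_rows", "kwargs": {
  "series": [
    [[-1.5, 0.5, -1], 0.01],
    [[-2.5, 1, -1.8], 0.01],
    [[-3.5, 1.5, -2.5], 0.01],
    [[-4.8, 2.3, -3.4], 0.01],
    [[-6, 3, -4.2], 0.01],
    [[-7, 3.6, -4.9], 0.01],
    [[-7, 3.6, -4.9], 0.01],
    [[-4, 0.5, -4], 0.01]
  ]
}}

```text
time: 17.35
tool_pos: [0.5155, -0.0207, 0.1168]
orientation: [[-0.991, 0.135, 0.002], [0.135, 0.991, 0.0], [-0.002, 0.001, -1.0]]
contact_force: [0.9, 1.3, -0.3]
grip_width: 0.0002
```

```bash
python3 - <<'E'
from l2 import *
p,d=env.snapshot("top"); t=wheel_angle(p); print(t); th=float(t[0]); s=th-36
L=[]
for r in(.045,.05,.055,.06):
  for phi in range(0,180,12):
    for dep in(.003,.007):
      a0=contact_a(r,phi,dep,s)
      for da in(3,5,7,9):
        c=clear(r,a0+da,phi,th,dep); g,q,_=spoke_gap(r,a0,phi,dep,s); ab=((O+R@q)[2]-tcp(r,a0,dep)[2]-TIP)*1000
        if ab>4: L.append((min(c["F"].values()),r,phi,dep,round(a0+da,1),round(ab,1),c["F"]))
L.sort(key=lambda x:-x[0]); print(str(L[:4]).replace("np.float64",""))
E
```

```text
(np.float32(43.607933), np.float32(1.1262382), np.float32(0.17284793))
[((4.3), 0.055, 84, 0.007, 37.2, (13.0), {'sp7': (4.3), 'valve': (4.4), 'arm60': (5.8), 'rim': (7.1)}), ((4.2), 0.055, 72, 0.003, 38.5, (7.0), {'sp7': (4.2), 'valve': (5.4), 'rim': (6.2), 'arm60': (6.7)}), ((4.2), 0.055, 72, 0.003, 40.5, (7.0), {'valve': (4.2), 'arm60': (5.1), 'sp7': (5.8), 'rim': (6.2)}), ((4.2), 0.055, 72, 0.007, 38.5, (11.5), {'rim': (4.2), 'sp7': (4.2), 'valve': (5.4), 'arm60': (6.7)})]
```

```bash
python3 - <<'E'
from l2 import *
r,phi,dep,th=.055,80,.005,43.6
a=37.8; print(clear(r,a,phi,th,dep)["F"]); w=tcp(r,a,dep); rows([(up(w,.205),phi),(w,phi)])
for s in(0,-8,-16): print(s,clear(r,contact_a(r,phi,dep,s),phi,s+36,dep)["F"])
E
```

```text
{'sp7': np.float64(4.3), 'valve': np.float64(4.7), 'arm60': np.float64(5.9), 'rim': np.float64(6.9)}
 [[[-58.7,-17.1,-88],-0.28],[[-58.6,-17.1,-18.1],-0.28]]  t 17.4 F [-0.5  0.2 -0.6] g -0.0
0 {'sp0': np.float64(0.0), 'rim': np.float64(7.6), 'valve': np.float64(8.0), 'hub': np.float64(15.8)}
-8 {'sp352': np.float64(0.0), 'valve': np.float64(7.5), 'rim': np.float64(8.7), 'hub': np.float64(17.6)}
-16 {'sp344': np.float64(0.0), 'valve': np.float64(5.2), 'rim': np.float64(10.0), 'sp56': np.float64(18.4)}
```

Emit:
{"fn": "play_rows", "kwargs": {
  "series": [
    [[0, 0, -45], 0],
    [[0, 0, -88], -0.1],
    [[-28, -8, -90], -0.2],
    [[-58.5, -17, -90], -0.28],
    [[-58.5, -17, -88], -0.28],
    [[-58.5, -17, -65], -0.28],
    [[-58.5, -17, -48], -0.28],
    [[-58.5, -17, -48], -0.28]
  ]
}}

```text
time: 18.4
tool_pos: [0.5687, -0.045, 0.1634]
orientation: [[-0.99, -0.143, -0.002], [-0.143, 0.99, 0.001], [0.002, 0.001, -1.0]]
contact_force: [0.4, -0.0, -0.8]
grip_width: 0.0002
```

```bash
python3 - <<'E'
from l2 import *
r,phi,dep,th=.055,80,.005,43.6
rows([(tcp(r,37.8,dep),phi)]+[(tcp(r,contact_a(r,phi,dep,s),dep),phi) for s in(6,3,0,-3,-6,-9,-12,-15)])
E
```

```text
[[[-1.7,-1.1,28.7],-0.0],[[-5.8,-6.1,26.8],-0.0],[[-7.7,-8.8,26.0],-0.0],[[-9.4,-11.7,25.2],-0.0],[[-11.0,-14.7,24.6],-0.0],[[-12.5,-17.9,24.0],-0.0],[[-13.6,-20.8,23.6],-0.0],[[-14.5,-23.2,23.3],-0.0],[[-15.2,-25.6,23.1],-0.0]]  t 18.4 F [ 0.4 -0.  -0.8] g 0.0
```

Emit:
{"fn": "play_rows", "kwargs": {
  "series": [
    [[-1.7, -1, 10], 0],
    [[-1.7, -1, 20], 0],
    [[-1.7, -1, 27], 0],
    [[-1.7, -1, 28.7], 0],
    [[-4, -4, 27.5], 0],
    [[-6, -6.5, 26.8], 0],
    [[-8, -9, 26], 0],
    [[-9.4, -11.7, 25.2], 0]
  ]
}}

```text
time: 19.4
tool_pos: [0.5798, -0.055, 0.1387]
orientation: [[-0.99, -0.144, -0.003], [-0.144, 0.99, 0.002], [0.003, 0.002, -1.0]]
contact_force: [-4.3, 4.7, -2.6]
grip_width: -0.0004
```

Emit:
{"fn": "play_rows", "kwargs": {
  "series": [
    [[-0.8, -1.5, -0.3], 0],
    [[-1.6, -3, -0.6], 0],
    [[-2.3, -4.6, -0.9], 0],
    [[-3.1, -6.2, -1.2], 0],
    [[-3.6, -7.8, -1.4], 0],
    [[-4.2, -9.3, -1.6], 0],
    [[-4.7, -10.8, -1.8], 0],
    [[-5.2, -12.5, -2], 0]
  ]
}}

```text
time: 20.4
tool_pos: [0.5873, -0.0667, 0.1409]
orientation: [[-0.99, -0.144, -0.002], [-0.144, 0.99, 0.002], [0.001, 0.002, -1.0]]
contact_force: [-2.5, 4.4, -0.0]
grip_width: 0.0005
```

```bash
python3 - <<'E'
from l2 import *
p,d=env.snapshot("top"); print(wheel_angle(p),env.sense()["contact_force"])
r,phi,dep,th=.055,80,.005,43.6
rows([(tcp(r,contact_a(r,phi,dep,s),dep),phi) for s in(-9,-12,-15)])
w=tcp(.076,152,-.003); rows([(up(w,.21),78),(w,78)])
E
```

```text
(np.float32(23.6058), np.float32(0.34839714), np.float32(0.056517713)) [-1.34073248  2.2627247  -0.44455886]
 [[[1.9,3.7,1.2],-0.0],[[1.1,1.3,0.9],-0.0],[[0.3,-1.1,0.7],-0.0]]  t 20.45 F [-1.3  2.3 -0.4] g 0.0
 [[[109,10.9,-68.9],0.03],[[109,10.8,53.7],0.03]]  t 20.45 F [-1.3  2.3 -0.4] g 0.0
```

Emit:
{"fn": "play_rows", "kwargs": {
  "series": [
    [[0, 3, 0], 0],
    [[0, 3, -40], 0],
    [[0, 3, -78], 0],
    [[20, 5, -80], 0.02],
    [[45, 7, -80], 0.03],
    [[75, 9, -75], 0.03],
    [[105, 11, -60], 0.03],
    [[109, 11, -40], 0.03]
  ]
}}

```text
time: 21.45
tool_pos: [0.478, -0.0727, 0.1818]
orientation: [[-0.994, -0.113, 0.002], [-0.113, 0.994, -0.001], [-0.002, -0.002, -1.0]]
contact_force: [0.3, -0.2, 0.1]
grip_width: -0.0002
```

```bash
python3 - <<'E'
from l2 import *
p,d=env.snapshot("top"); t=wheel_angle(p); print(t); th=t[0]; s=th+108
r,phi,dep=.074,78,-.002
a=contact_a(r,phi,dep,s,.004); w=tcp(r,a,dep); print("s",s,"a",a,clear(r,a,phi,th,dep)["F"])
rows([(w,phi)])
E
```

```text
(np.float32(24.685143), np.float32(2.6801429), np.float32(0.503456))
s 132.68515 a 157.39706 {'sp132': np.float64(4.0), 'arm180': np.float64(5.1), 'rim': np.float64(17.2), 'hub': np.float64(17.2)}
 [[[-2.0,-7.2,93],-0.0]]  t 21.5 F [-0.7  0.9 -2.8] g 0.0
```

Emit:
{"fn": "play_rows", "kwargs": {
  "series": [
    [[-2, -7, 25], 0],
    [[-2, -7, 50], 0],
    [[-2, -7, 70], 0],
    [[-2, -7, 83], 0],
    [[-2, -7, 91], 0],
    [[-2, -7, 93], 0],
    [[-3, -5, 92.5], 0],
    [[-3.5, -3, 92], 0]
  ]
}}

```text
time: 22.5
tool_pos: [0.4829, -0.0748, 0.0898]
orientation: [[-0.993, -0.114, 0.001], [-0.114, 0.993, -0.0], [-0.001, -0.0, -1.0]]
contact_force: [-0.1, -0.1, -0.2]
grip_width: -0.0001
```

```bash
python3 - <<'E'
from l2 import *
left2((129,127,125,123,121,118,115,112))
E
```

```text
[[[1.9,4.9,1.9],-0.0],[[1.3,7.3,1.2],0.02],[[0.6,9.6,0.6],0.04],[[-0.2,11.9,-0.1],0.06],[[-1.1,14.2,-0.8],0.08],[[-2.5,17.6,-1.9],0.11],[[-4.1,20.9,-3.2],0.14],[[-5.8,24.2,-4.5],0.17]]  t 22.5 F [-0.1 -0.1 -0.2] g -0.0
```

Emit:
{"fn": "play_rows", "kwargs": {
  "series": [
    [[1.5, 4.5, 1.7], 0],
    [[1.3, 7.3, 1.2], 0.02],
    [[0.6, 9.6, 0.6], 0.04],
    [[-0.2, 12, 0], 0.06],
    [[-1, 14, -0.8], 0.08],
    [[-2.5, 17.5, -1.9], 0.11],
    [[-4, 21, -3.2], 0.14],
    [[-5.8, 24, -4.5], 0.17]
  ]
}}

```text
time: 23.5
tool_pos: [0.486, -0.0511, 0.0942]
orientation: [[-0.998, 0.058, 0.001], [0.058, 0.998, -0.002], [-0.001, -0.002, -1.0]]
contact_force: [-0.8, -6.6, 3.3]
grip_width: 0.0
```

```bash
python3 - <<'E'
from l2 import *
p,d=env.snapshot("top"); print(wheel_angle(p),env.sense()["contact_force"])
left2((112,110,108,106,104,102,100,98))
E
```

```text
(np.float32(11.858581), np.float32(2.339651), np.float32(0.4207664)) [-1.37994746 -2.90796931  3.28033409]
 [[[0.3,0.5,0.1],-0.01],[[-0.5,2.8,-0.9],0.01],[[-1.5,5.0,-1.9],0.03],[[-2.5,7.3,-2.9],0.06],[[-3.6,9.4,-3.9],0.08],[[-4.9,11.7,-5.0],0.08],[[-6.2,13.9,-6.2],0.08],[[-7.7,16.0,-7.4],0.08]]  t 23.55 F [-1.4 -2.9  3.3] g -0.0
```

Emit:
{"fn": "play_rows", "kwargs": {
  "series": [
    [[-0.3, 1.5, -0.5], 0],
    [[-0.8, 3, -1.1], 0.01],
    [[-1.5, 4.5, -1.8], 0.02],
    [[-2.1, 6, -2.4], 0.03],
    [[-2.7, 7.4, -3], 0.04],
    [[-3.5, 9, -3.7], 0.04],
    [[-4.2, 10.5, -4.4], 0.04],
    [[-4.2, 10.5, -4.4], 0.04]
  ]
}}

```text
time: 24.55
tool_pos: [0.4903, -0.0403, 0.0983]
orientation: [[-0.995, 0.096, 0.0], [0.096, 0.995, -0.0], [-0.0, -0.0, -1.0]]
contact_force: [-1.1, -4.8, 2.3]
grip_width: 0.0004
```

```bash
python3 - <<'E'
from l2 import *
p,d=env.snapshot("top"); cv2.imwrite("pics/a8.png",p); print(wheel_angle(p),env.sense()["contact_force"])
left2((103,102,101,100,99,98,97,96))
cv2.imwrite("pics/a8c.png",cv2.resize(p[140:240,240:350],(660,600),interpolation=cv2.INTER_CUBIC))
E
```

```text
(np.float32(2.1251028), np.float32(2.3727055), np.float32(0.43615386)) [-1.80866157 -4.55425806  2.4424183 ]
 [[[-0.8,0.0,-0.6],0.04],[[-1.4,1.1,-1.1],0.04],[[-2.0,2.3,-1.7],0.04],[[-2.6,3.4,-2.3],0.04],[[-3.3,4.5,-2.9],0.04],[[-4.0,5.6,-3.5],0.04],[[-4.7,6.7,-4.1],0.04],[[-5.5,7.7,-4.8],0.04]]  t 24.6 F [-1.8 -4.6  2.4] g 0.0
```

View pics/a8c.png

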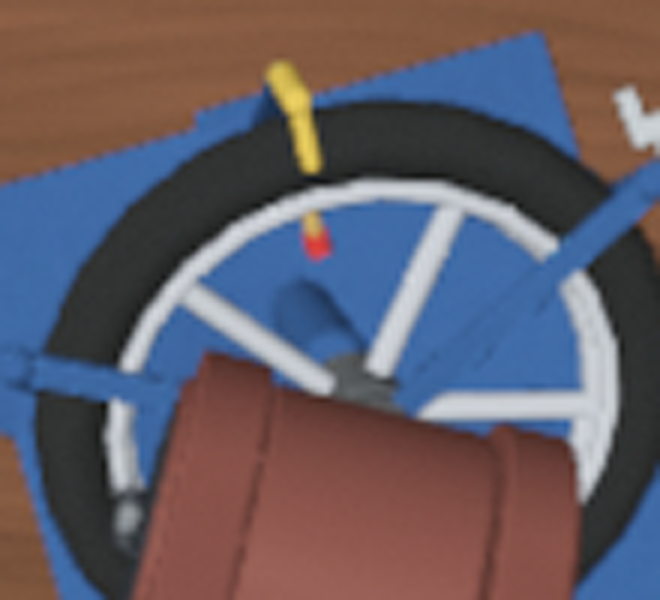

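Emit:
{"fn": "play_rows", "kwargs": {
  "series": [
    [[-0.2, 0.4, -0.2], 0],
    [[-0.4, 0.8, -0.4], 0],
    [[-0.6, 1.2, -0.6], 0],
    [[-0.9, 1.6, -0.8], 0],
    [[-1.1, 1.9, -1], 0],
    [[-1.3, 2.2, -1.2], 0],
    [[-1.3, 2.2, -1.2], 0],
    [[-1.3, 2.2, -1.2], 0]
  ]
}}

```text
time: 25.6
tool_pos: [0.4916, -0.0382, 0.0993]
orientation: [[-0.995, 0.096, -0.0], [0.096, 0.995, -0.0], [0.0, -0.0, -1.0]]
contact_force: [-1.7, -4.3, 1.8]
grip_width: -0.0002
```

```bash
cat > chk.py <<'E'
from l2 import *
p,d=env.snapshot("top"); print(wheel_angle(p),env.sense()["contact_force"],env.sense()["time"])
g=p.astype(int); v,u=np.nonzero((g[...,2]>140)&(g[...,1]<100)&(g[...,0]<100)&(np.arange(512)[None]>270)&(np.arange(512)[None]<320)&(np.arange(384)[:,None]<200)&(np.arange(384)[:,None]>165))
w=(g[v,u,2]-g[v,u,1]).astype(float); c=np.array([(u*w).sum(),(v*w).sum()])/w.sum()
print("red",len(u),c,{t:w2px("top",O+R@pol(.0865,np.radians(t),.003)).round(2).tolist() for t in(-2,0,2)})
cv2.imwrite("pics/last.png",p)
E
python3 chk.py
```

```text
(np.float32(0.044538546), np.float32(2.3737292), np.float32(0.42883033)) [-1.79047327 -5.18452735  1.76795231] 25.65
red 11 [293.57602339 180.14181287] {-2: [294.72, 179.85], 0: [293.6, 180.15], 2: [292.49, 180.5]}
```

Emit:
{"fn": "play_rows", "kwargs": {
  "series": [
    [[0.7, -1.2, 0.7], 0],
    [[2, -3.5, 2], 0],
    [[3.5, -6, 3], 0],
    [[3.5, -6, -10], 0],
    [[3.5, -6, -40], 0],
    [[3.5, -6, -80], 0],
    [[3.5, -6, -125], 0],
    [[3.5, -6, -160], 0]
  ]
}}

```text
time: 26.65
tool_pos: [0.488, -0.0436, 0.2622]
orientation: [[-0.995, 0.096, 0.002], [0.096, 0.995, -0.0], [-0.002, -0.0, -1.0]]
contact_force: [-1.0, -1.0, 0.2]
grip_width: 0.0001
```

Emit:
{"fn": "play_rows", "kwargs": {
  "series": [
    [[20, 20, -10], 0],
    [[45, 55, -15], 0],
    [[70, 90, -15], 0],
    [[95, 125, -15], 0],
    [[120, 160, -15], 0],
    [[140, 195, -15], 0],
    [[150, 215, -15], 0],
    [[150, 215, -15], 0]
  ]
}}

```text
time: 27.65
tool_pos: [0.3585, 0.1857, 0.2752]
orientation: [[-0.996, 0.093, 0.001], [0.093, 0.996, 0.001], [-0.001, 0.001, -1.0]]
contact_force: [0.3, -0.2, 0.7]
grip_width: -0.0001
```

```bash
python3 chk.py; python3 - <<'E'
import cv2
p=cv2.imread("pics/last.png"); cv2.imwrite("pics/fin.png",cv2.resize(p[110:300,170:420],(790,600),interpolation=cv2.INTER_CUBIC))
E
```

```text
(np.float32(70.75731), np.float32(3.1540933), np.float32(0.65362453)) [-0.33794121 -0.16773461  0.17958899] 27.7
red 11 [293.5705968 180.1419214] {-2: [294.72, 179.85], 0: [293.6, 180.15], 2: [292.49, 180.5]}
```

View pics/fin.png

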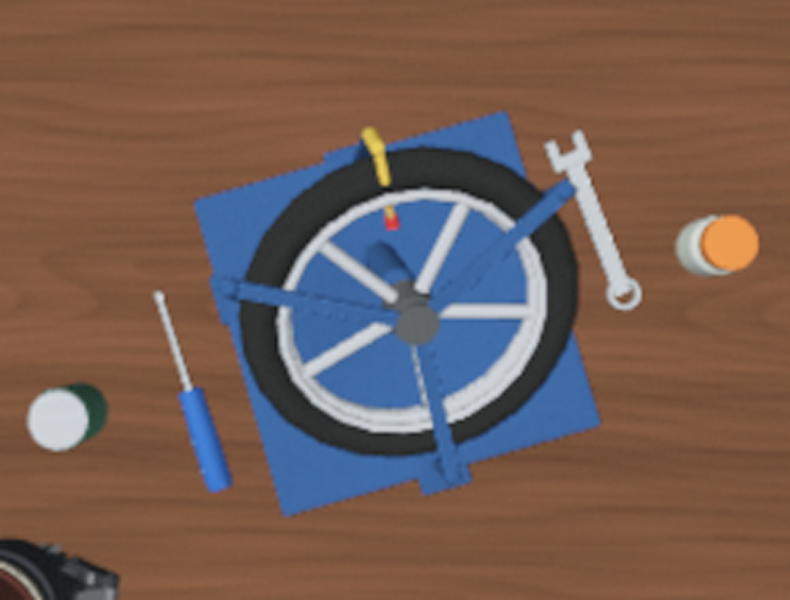

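```bash
python3 -c "
from cell import env
print(env.hand_in())"
```

```text
the job is handed in; nothing more can be done
None
```

The valve stem is at the top of the wheel, in line with the yellow pointer, the hand is clear, and the job is handed in. It used 27.7 s of the 72 s allowed.

**How it was done:** I turned the wheel about 169° clockwise with the closed fingertips. There were five slow pushes, all aimed at the spokes, with about 5 to 8 N on the tool at each reading.

**Last checks:**
- **Valve cap:** in the top camera it sits within about 0.1° of the line to the pointer. It did not move when the hand withdrew.
- **Spoke angle:** this estimate read 0.04° while the finger was still in contact. With the view clear it read about -1.2°. These two disagree. I put that down to the spoke now partly hidden under the lower cradle arm, since the cap did not move between the two pictures.
- **Surroundings:** the final picture shows the screwdriver, spanner, oil can and grease jar where they were.

**What differed from the description:** the fingers end about 32 mm short of the stated TCP, so my first push passed above the spokes without touching anything. I corrected for this before the other pushes. No touch on the rim, tyre, valve stem or stand showed in the force readings or pictures, but I read the force only at the end of each move, and the arm often hid the finger.

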